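# Pack the blue jingle stick under its keeper bar

### The arm

A 6-joint arm with a two-finger parallel gripper is mounted at the origin on the work surface. World frame = base frame: x ahead of the robot, y to its left, z up, the work surface at z = 0. Lengths are in mm, angles in rad, forces in N, time in s.
With the tool pointing down it reaches from about 275 to 725 mm from the base axis. Payload 15.9 kg.
Tool frame: the origin (TCP) lies midway between the tips of the shut fingers; the grasp point (between the pads) lies 19 mm behind it; z points along the fingers, y is the line along which they close (so a half turn about z gives the same grasp; the last joint's range is limited). The gripper opens to 85 mm and grips with 20 to 120 N. Pads are 22 mm wide; open, the fingers measure 114 mm over their backs; the gripper's body (76 mm by 85 mm) begins 54 mm behind the grasp point. The pads swing forward as they close: fully open they stand 13 mm farther back than shut.
Start: joints at [0, 0.213, -0.034, 1.323, 0, 1.571], TCP at [499.985, -0, 231.306] pointing down, gripper open.
Joint ranges: [-2.98, 2.98], [-0.74, 1.72], [-1.14, 1.35], [-2.1, 2.04], [-1.57, 1.44], [-3.14, 3.14]. Speed limits (rad/s): [1.89, 1.89, 2.39, 2.57, 3.14, 3.14].

### API

Orientations are given as a rotation vector (axis times angle).
In Python, from cell import * gives the robot as it stands. The module is installed in compiled form; this text tells all that it offers.
- The arm moves only by the tool arm_command, never from a script. Its argument "series" is text: rows parted by semicolons, each of 4 numbers parted by spaces: the shift along the tool's x, y, z in units of 0.02 m (1.0 is 0.02 m), then the turn about the tool's z in units of 360 degrees (1.0 is 360 degrees). In form: tx ty tz turn; .... A call has 1 to 8 rows; each row shifts and turns the commanded pose from where the row before left it, along the tool's axes as they then stand; what a row does not reach is not made up. A row lasts 1/8 s, in which the tool goes at most 62.5 mm and 10.7 degrees, less where a joint would pass 70% of its speed; a pose out of reach is approached as far as the arm can. A call with a number of a shift or a turn outside -1 to 1 is refused whole. A call with a gripper value outside its range is refused whole. "jaw" is the closure, from -1 (fully open) to 1 (shut), set as the call begins (left out, the last holds). The fingers move at their own pace and stop on an object; "squeeze" is the grip in N (left out, the last holds). Time passes only in rows, so rows that do not move let the fingers close. It gives the time, the measured TCP pose, the force, the opening and the grip force at its end, in the units of the state.
- get_obs(): the state, without advancing time (a new reading comes with each control period).
- grab_frame(name): name is "scene" or "side" or "wrist"; returns (picture, depth): 480x640x3 uint8, red, green, blue; 480x640 float32, mm along the optical axis (not along the pixel's ray), 0 where there is no reading.
- get_calibration(name): a dict with "fx", "fy", "cx", "cy" (pixels), "k1" (the pictures are not rectified: a ray, as slopes to the right and down, at radius r is drawn at 1 + k1 r^2 times it, then the intrinsics apply), "R" (3x3) and "t" (3): a world point X has camera coordinates R X + t. Camera axes: x right, y down, z forward; pixel columns grow to the right and rows downward; lengths in mm; the calibration is good to about 2 mm. A picture is of the moment at which its call begins: read the wrist's pose just before it. get_calibration takes no time and is no camera call; for the wrist camera it gives the pose at the moment of the call.
- sign_off(): hands the job in; it is judged then, once.
The state is a dict: "time": time; "joint_pos": joint angles; "qvel": joint speeds; "tau": joint torques, N m; "tcp_pos": TCP position; "tool_rot": TCP orientation; "force": force on the tool from outside, world axes, zero at the start; "moment": the same for the moment, N m; "gripper_width": opening from 0.0 (shut) to 1.0 (fully open); "grip_force": force on a finger pad.
Only numpy, scipy, OpenCV 4.12 (cv2) and the standard library are available. Lean on these libraries where they do the work, as an engineer would, in place of code of your own. Each camera call takes 0.05 s, during which the arm holds its last target. There are 200 camera calls.

### The job

Pull the blue jingle stick out of the rack by its handle and lay it down on the green mat, let go, and take it again by its painted body. Slide it handle first under the aluminium bridge of the grey kit tray until it is fully home, body flat on the tray against the bridge, and then swing the yellow keeper bar shut behind it until it clicks into its detent. Leave the other sticks, the glasses and the bell and castanet on the rack where they are.

Things in the scene. Friction and masses are not known exactly. Their poses are not given: they have to be found in the camera images.
- blue_stick: Jingle stick to pack, lying flat, about 160 g: BLUE body 110 long x 34 wide x 30 tall with brass jingles in its top; in line with it a light-wood handle 90 x 22 wide x 18 tall with blue end. Origin: centre of the underside of the blue body; x along the stick to the handle, z up. Body x -55 to +55, handle x +55 to +145, z +6 to +24 mm.
- rack: Fixed wooden rack 110 deep (x) x 235 wide (y) x 55 tall, 3 cubbies 65 wide at 75 mm pitch, open at the front (-x), clear lid (underside at 50 mm), 6 mm floor ending at x -55. Each holds a stick, handle and 6 to 24 mm of body out in front, handle 12 mm off the table; it comes out only along -x. Cubby order varies; rack and tray may swap sides. Origin: centre of underside.
- tray: Fixed grey kit tray, plate x -115 to +130, y -85 to +90, top at 8 mm, a blue felt patch where the stick's body goes. Origin: underside, on the centre line; x from the open end to the bridge, z up. Apart from bridge and keeper, nothing stands on it within 50 mm of the centre line; a catch 20 mm tall (sprung brass ball) stands under the knob of the shut keeper.
- tray_bridge (a point): Mouth of the aluminium bridge, centre line, top of plate (tray x +30, z +8). The bridge runs from x +30 to +60 across the tray; opening 30 wide (y -15 to +15), roof underside 36 and top 42 mm above the table. The 22 mm handle goes through; the 34 mm body stops against it.
- tray_home (a point): Where the stick's origin lies when fully home (tray x -25, y 0, z +8): stick along the tray's +x, front face of its body touching the bridge, handle end at tray x +120.
- keeper (a joint): Yellow keeper bar's angle, rad: 0 shut, straight across the tray (tray -y) 1 to 4 mm behind a stick that is home; if the stick is over 4 mm short of home it cannot shut. Grows to 2.3 as the tip swings to tray -x, then +y. Turns easily, stays where left. From 0.13 to 0.06 it rides over a sprung ball (5 N at the knob), then snaps to 0. Starts 0.5 to 2.0; below 1.6 it is in the stick's way.
- keeper_knob (a point): Centre of the top of the upright red knob on the keeper bar's tip: a cylinder 16 mm across, 40 to 82 mm above the table, 132 mm from the hinge axis. The bar below it is 8 thick, 18 to 45 mm above the table, with a 40 mm long lip (41 to 45 mm high) that reaches 18 mm forward over the tail of the stick when shut.
- keeper_hinge (a point): Top of the keeper's upright hinge axis, 49 mm above the table, at tray x -88, y +70. With the keeper at angle a the knob lies at hinge + 132 mm x (-sin a, -cos a) in the tray's x, y.
- blue_tip (a point): Free end of the blue stick's handle, on its centre line (x +145, z +15 mm in the stick's frame).
- blue_mid (a point): Middle of the blue stick's whole length (x +45, z +15 mm in the stick's frame).
- mat: Round green mat, 210 mm across, 3 mm thick, fixed. Origin: centre of the underside, on the table.
- red_stick: Bystander, to be left alone: a stick of the same shape with a RED body, in another cubby.
- green_stick: Bystander, to be left alone: a stick of the same shape with a GREEN body, in another cubby.
- glass_a: Bystander, to be left alone: clear tumbler 64 mm across, 85 tall, beyond the mat. Origin: centre of its underside.
- glass_b: Bystander, to be left alone: clear tumbler 64 mm across, 85 tall, beyond the mat. Origin: centre of its underside.
- bell: Bystander, to be left alone: brass jingle bell 42 mm across, 40 tall, standing on the rack's lid. Origin: centre of its underside.
- castanet: Bystander, to be left alone: dark wood castanet 56 mm across, 22 tall, standing on the rack's lid. Origin: centre of its underside.
Things that resemble listed ones, but are neither listed nor needed, are in the scene too. Leave any white look-alike of the blue_stick alone.

How it is judged:
By the outcome, as a careful person would: the job done as asked, in the order asked, and still so for the second after the job is handed in, with the robot touching nothing.
It also fails if it takes over 72 s, if anything falls off the work surface, if the arm or the gripper's body presses on something with over 40 N, if the wrist force passes 120 N, or if a joint passes its speed limit or range.

## Working session

There is one attempt and no reset: what is moved stays moved. The work goes in short steps, Python scripts to look and compute and a tool call to move; the robot and the scene stay as the last step left them, time stands still between calls to the robot, and variables do not carry over. Pictures are saved under pics/ and viewed, at most 13 in all, crops included, and the job is handed in when it is done.

Besides the shell and the picture viewer there is one more tool, called after "Request:" as name(argument=value, ...), one argument or row to a line, values as JSON. arm_command: Moves the arm, as the interface text tells. Shifts and turns lie within -1 to 1; 1 stands for 0.02 m of shift or 360 degrees of turn. Its arguments: {"type":"object","properties":{"series":{"type":"string"},"jaw":{"type":"number"},"squeeze":{"type":"number"}},"required":["series"]}

```bash
mkdir -p pics; cat > h.py <<'E'
from cell import *
import numpy as np, cv2, json
def cal(n):
    c=get_calibration(n); return {k:(np.array(v) if k in'Rt' else v) for k,v in c.items()}
def und(c,uv):
    K=np.array([[c['fx'],0,c['cx']],[0,c['fy'],c['cy']],[0,0,1]],float)
    return cv2.undistortPoints(np.array(uv,float).reshape(-1,1,2),K,np.array([c['k1'],0,0,0],float)).reshape(-1,2)
def plane(c,uv,z):
    s=und(c,uv); d=np.c_[s,np.ones(len(s))]@c['R']; o=-c['R'].T@c['t'].ravel()
    return o+d*((z-o[2])/d[:,2])[:,None]
def cloud(c,dep):
    v,u=np.mgrid[0:480,0:640]; s=und(c,np.c_[u.ravel(),v.ravel()])
    z=dep.ravel()[:,None]; P=(np.c_[s,np.ones(len(s))]*z-c['t'].ravel())@c['R']
    return P.reshape(480,640,3)
def save(n,im): cv2.imwrite('pics/'+n,im[:,:,::-1])
E
python3 - <<'E'
from h import *
for n in('scene','side'):
    c=cal(n); p,d=grab_frame(n); np.savez(n+'.npz',p=p,d=d); save(n+'0.png',p); print(n,-c['R'].T@c['t'].ravel(),c['R'][2],c['k1'],c['fx'],(d>0).mean())
o=get_obs();print(o['time'],o['tool_rot'],o['force'])
E
```

```text
scene [1198.34598043  112.66939539  638.83620653] [-0.81471532 -0.1205806  -0.56718539] -0.09078202857767474 435.1308054058049 0.9960188802083333
side [  307.54021666 -1092.66298357   844.0361017 ] [ 0.09066473  0.81921935 -0.56626809] -0.009304358912164265 490.8181541437973 0.99591796875
0.1 [-2.22095088e+00 -2.22094204e+00  1.07811321e-03] [-0.29069056  0.46143273  0.52232619]
```

View pics/scene0.png

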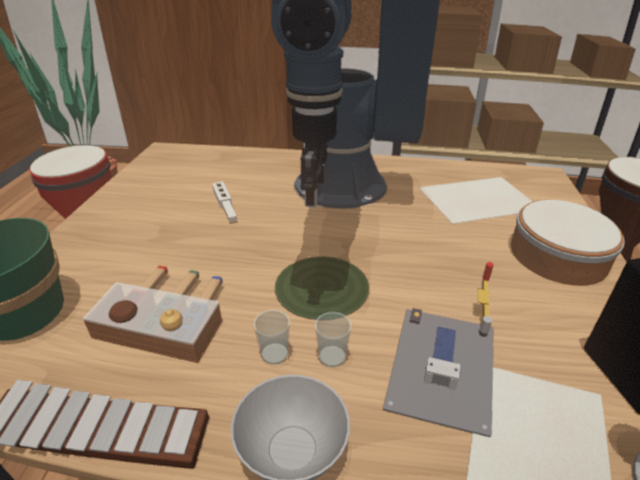

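View pics/side0.png

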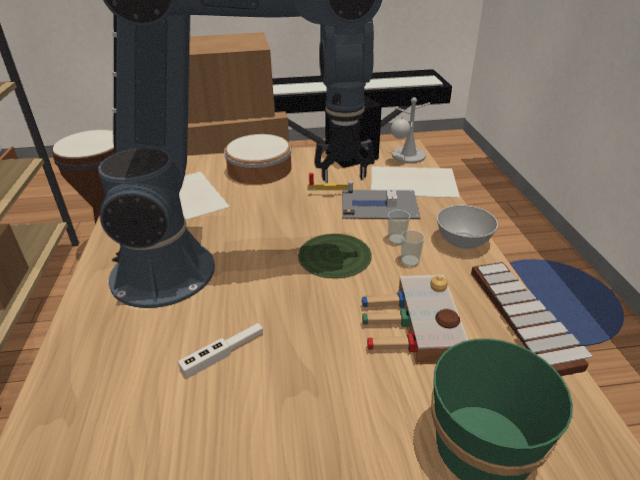

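The scene camera looks back at the robot, so image right is +y. The rack is at -y and the tray at +y. Three things could be the stick:
- A blue-ended stick in the rack, at scene (217,280) and side (365,301). Its body is blue at side (402,300). This one fits.
- The red and green sticks, at side (370,343) and (365,320).
- A white look-alike at side (220,350), which I will leave alone.

Next I'll measure and confirm in a crop.

```bash
python3 - <<'E'
from h import *
from scipy import ndimage as nd
out={}
for n in('scene','side'):
    f=np.load(n+'.npz');p,d=f['p'],f['d'];c=cal(n);P=cloud(c,d);np.save(n+'P.npy',P)
    h=cv2.cvtColor(p,cv2.COLOR_RGB2HSV);H,S,V=[h[...,i].astype(int) for i in range(3)]
    ok=(P[...,0]>150)&(P[...,0]<1000)&(abs(P[...,1])<600)&(P[...,2]>-10)&(P[...,2]<130)
    for nm,m in dict(blue=(H>105)&(H<128)&(S>120)&(V>50),red=((H<6)|(H>174))&(S>150)&(V>90),yellow=(H>20)&(H<32)&(S>150)&(V>120),green=(H>35)&(H<90)&(S>70)).items():
        L,k=nd.label(m&ok)
        for i in range(1,k+1):
            q=L==i
            if q.sum()<8: continue
            v,u=np.nonzero(q);X=P[q]
            print(n,nm,q.sum(),'uv',u.mean().round(),v.mean().round(),'med',np.median(X,0).round(),'lo',np.percentile(X,3,0).round(),'hi',np.percentile(X,97,0).round())
p=np.load('side.npz')['p'];save('crop1.png',np.hstack([cv2.resize(p[270:370,340:480],None,fx=2.8,fy=4,interpolation=2),cv2.resize(np.load('scene.npz')['p'][255:435,380:510],None,fx=2.9,fy=400/180,interpolation=2)]))
E
```

```text
scene red 90 uv 488.0 271.0 med [458. 359.  71.] lo [451. 355.  49.] hi [461. 365.  85.]
scene red 13 uv 162.0 267.0 med [ 501. -346.   31.] lo [ 498. -357.   30.] hi [ 504. -340.   33.]
scene green 1907 uv 325.0 297.0 med [520.  33.   5.] lo [426. -66.   3.] hi [568.  99.   8.]
scene green 9 uv 288.0 268.0 med [428. -74.   5.] lo [422. -78.   2.] hi [436. -70.   7.]
scene green 13 uv 288.0 274.0 med [452. -70.   6.] lo [444. -75.   4.] hi [460. -67.   7.]
scene green 95 uv 8.0 295.0 med [ 728. -534.  122.] lo [ 716. -546.  114.] hi [ 737. -526.  130.]
scene green 537 uv 12.0 326.0 med [ 734. -559.   40.] lo [ 718. -586.   10.] hi [ 744. -537.   75.]
scene green 15 uv 31.0 328.0 med [ 712. -542.   17.] lo [ 709. -544.   10.] hi [ 715. -539.   23.]
side blue 67 uv 401.0 299.0 med [ 607. -232.   34.] lo [ 602. -239.   16.] hi [ 613. -208.   38.]
side blue 32 uv 364.0 301.0 med [ 517. -223.   29.] lo [ 512. -228.   22.] hi [ 521. -206.   34.]
side red 37 uv 311.0 179.0 med [453. 355.  66.] lo [449. 350.  46.] hi [460. 362.  83.]
side red 122 uv 412.0 342.0 med [ 592. -375.   35.] lo [ 586. -379.   11.] hi [ 600. -348.   39.]
side red 53 uv 370.0 343.0 med [ 502. -359.   30.] lo [ 496. -363.   18.] hi [ 507. -344.   35.]
side yellow 45 uv 333.0 184.0 med [522. 343.  45.] lo [496. 334.  39.] hi [569. 353.  49.]
side green 2439 uv 335.0 256.0 med [478.   4.   4.] lo [390. -80.   0.] hi [567.  97.   7.]
side green 119 uv 405.0 318.0 med [ 598. -297.   34.] lo [ 589. -302.   13.] hi [ 607. -272.   40.]
side green 39 uv 365.0 318.0 med [ 506. -281.   29.] lo [ 502. -286.   19.] hi [ 510. -265.   33.]
side green 6496 uv 491.0 396.0 med [ 697. -542.   59.] lo [ 603. -595.    4.] hi [ 753. -513.  126.]
side green 9 uv 435.0 407.0 med [ 560. -595.  116.] lo [ 559. -595.  103.] hi [ 562. -593.  127.]
```

View pics/crop1.png

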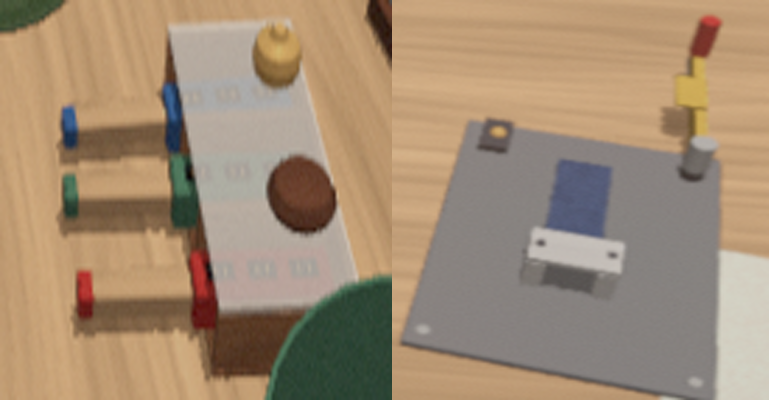

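The crop confirms it: the top stick, with blue end cap and blue body (crop (70,125) and (172,115)), is the one to pull. In the tray crop the catch is at (497,135), the felt at (580,195), the bridge at (575,260), the hinge at (700,155) and the keeper is swung open towards the robot. Next I'll get frames for the rack, tray and mat.

```bash
python3 - <<'E'
from h import *
from scipy import ndimage as nd
def big(m):
    L,k=nd.label(m);return L==1+np.argmax(nd.sum(m,L,range(1,k+1)))
for n in('scene','side'):
    f=np.load(n+'.npz');p,d=f['p'],f['d'];c=cal(n);P=np.load(n+'P.npy')
    h=cv2.cvtColor(p,cv2.COLOR_RGB2HSV);H,S,V=[h[...,i].astype(int) for i in range(3)]
    X,Y,Z=P[...,0],P[...,1],P[...,2]
    def rect(m,z,nm):
        v,u=np.nonzero(m);W=plane(c,np.c_[u,v],z)[:,:2].astype(np.float32);r=cv2.minAreaRect(W);print(n,nm,np.round(r[0],1),np.round(r[1],1),'ang',round(r[2],2),m.sum())
    reg=(X>480)&(X<860)&(Y>150)&(Y<480)
    rect(big(reg&(S<60)&(Z<25)&(V<150)|reg&(H>105)&(H<128)&(S>100)&(Z<25)),8,'plate')
    rect(big(reg&(H>105)&(H<128)&(S>70)&(Z<25)&(V>40)),8,'felt')
    lid=big((X>550)&(X<760)&(Y<-130)&(Y>-460)&(Z>48)&(Z<66));rect(lid,55,'lid')
    g=big((H>35)&(H<90)&(S>50)&(Z<12)&(X>300)&(X<700)&(abs(Y)<200));rect(g,3,'mat')
    # bridge top
    rect(big(reg&(Z>36)&(Z<52)&(X>620)),42,'bridge')
    rect(big(reg&(S<80)&(Z>40)&(X<640)),49,'hinge')
    m=(((H<6)|(H>174))&(S>150)&(V>90)&(Y>300)&(Z>40)&(Z<95)&(X<500)&(X>400));v,u=np.nonzero(m);t=v<=v.min()+2
    print('knobtop',u[t].mean(),v.min(),plane(c,[[u[t].mean(),v.min()+1]],82))
    # glasses
    w=np.nonzero((Z>60)&(Z<95)&(X>560)&(X<760)&(Y>-150)&(Y<190));print('glasspts',[np.percentile(P[w][:,i],[5,50,95]).round() for i in range(2)] if len(w[0]) else 0)
    # blue handle top
    m=(X>510)&(X<600)&(Y>-250)&(Y<-185)&(Z>20)&(Z<45);q=P[m];print('handle',m.sum(),np.polyfit(q[:,0],q[:,1],1),q.mean(0))
E
```

```text
scene plate [663.5 260.2] [173.2 252.3] ang 80.27 9221
scene felt [614.9 266.7] [31.  75.7] ang 79.42 391
scene lid [ 659.6 -293.1] [242.6 119.9] ang 85.0 4430
scene mat [499.2  21.2] [148.2 199.7] ang 25.61 1949
scene bridge [702.7 250.8] [54.5 37.2] ang 81.84 522
scene hinge [585.4 341. ] [15.3 27.6] ang 69.45 81
knobtop 489.3529411764706 263 [[450.68916356 361.00143425  82.        ]]
glasspts [array([643., 670., 709.]), array([-74., -18.,  83.])]
handle 282 [-3.47816206e-02 -1.94530695e+02] [ 549.04016555 -213.62720195   30.03226013]
side plate [667.2 258.1] [184.  241.6] ang 79.89 1625
side felt [635.1 263.7] [ 25.5 109.5] ang 81.05 151
side lid [ 658.  -297.7] [241.3 112.9] ang 84.4 2889
side mat [478.9  11. ] [202.4 203.3] ang 81.56 2485
side bridge [701.4 243.9] [59.9 28.9] ang 76.18 89
side hinge [581.7 334.4] [28.  13.4] ang 79.9 22
knobtop 311.0 173 [[453.58191357 356.71175805  82.        ]]
glasspts [array([647., 676., 706.]), array([-80., -21.,  85.])]
handle 309 [-5.18094955e-02 -1.92906668e+02] [ 555.55689419 -221.68979016   28.35348388]
```

Request:
arm_command(
  series="1 0.2 -0.4 0;1 0.2 -0.4 0;1 0.2 -0.4 0;1 0.2 -0.4 0;1 0.2 -0.4 0;1 0.2 -0.4 0;1 0.2 -0.4 0;1 0.2 -0.4 0.02",
  jaw=0.4,
  squeeze=30,
)

```text
time: 1.1
tcp_pos: [531.9, 160.6, 295.2]
tool_rot: [-2.359, -2.075, 0.001]
force: [-0.0, 0.4, -0.1]
gripper_width: 0.303
grip_force: 0.0
```

```bash
cat >> h.py <<'E'
from scipy.spatial.transform import Rotation as Ro
def st():
    o=get_obs();R=Ro.from_rotvec(o['tool_rot']).as_matrix()
    print('t',round(o['time'],2),'tcp',np.round(o['tcp_pos'],1),'psi',round(np.degrees(np.arctan2(R[1,0],R[0,0])),1),'q',np.degrees(o['joint_pos']).round(),'w',round(o['gripper_width'],3),'gf',round(float(o['grip_force']),1),'F',np.round(o['force'],1));return o,R
E
python3 -c "
from h import *
st()"
```

```text
t 1.1 tcp [531.9 160.6 295.2] psi 82.7 q [ 17.  19.  17.  87.  -0. 114.] w 0.303 gf 0.0 F [-0.   0.4 -0.1]
```

Request:
arm_command(
  series="1 0 0 0;1 0 0 0;1 0 0 0;0 0 0 0;0 0 0 0",
  jaw=1,
)

```text
time: 1.72
tcp_pos: [539.5, 219.5, 295.2]
tool_rot: [2.356, 2.078, -0.001]
force: [0.4, -0.2, 0.2]
gripper_width: -0.001
grip_force: 0.0
```

```bash
python3 - <<'E'
from h import *
st(); c=cal('wrist'); p,d=grab_frame('wrist'); P=cloud(c,d); np.savez('w1.npz',p=p,d=d,P=P); json.dump({k:np.array(v).tolist() for k,v in c.items()},open('w1.json','w')); save('w1.png',p)
print(-c['R'].T@c['t'].ravel(), c['fx'],c['k1'])
E
```

```text
t 1.73 tcp [539.5 219.5 295.2] psi 82.8 q [ 22.  23.  22.  89.  -0. 119.] w -0.001 gf 0.0 F [ 0.4 -0.2  0.2]
[550.04187581 293.07601299 436.76843229] 393.0042147512054 -0.03682476398650493
```

View pics/w1.png

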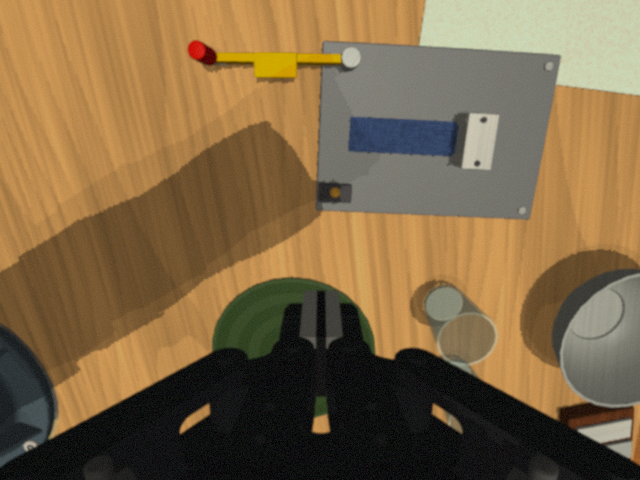

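The wrist view shows the whole tray: plate corners at about (323,42) to (528,217), felt (402,136), bridge (480,141), hinge (351,58), red knob (200,50) and catch (335,192).

```bash
cat > tray.py <<'E'
from h import *
from scipy import ndimage as nd
f=np.load('w1.npz');p,P=f['p'],f['P'];c={k:(np.array(v)) if k in 'Rt' else v for k,v in json.load(open('w1.json')).items()}
h=cv2.cvtColor(p,cv2.COLOR_RGB2HSV);H,S,V=[h[...,i].astype(int) for i in range(3)]
def big(m):
    L,k=nd.label(m);return L==1+np.argmax(nd.sum(m,L,range(1,k+1)))
def rect(m,z,nm):
    v,u=np.nonzero(m);W=plane(c,np.c_[u,v],z)[:,:2].astype(np.float32);r=cv2.minAreaRect(W);print(nm,np.round(r[0],1),np.round(r[1],1),'ang',round(r[2],2),'mean',W.mean(0).round(1),'depthz',np.median(P[...,2][m]).round(1),m.sum());return W
box=np.zeros(H.shape,bool);box[30:230,310:570]=1
pl=nd.binary_fill_holes(big(nd.binary_opening(box&(S<50)&(V<135),np.ones((3,3)))));rect(pl,8,'plate')
fm=big(box&(H>105)&(H<128)&(S>90));W=rect(fm,8,'felt')
w=big(box&(V>165)&(S<40)&(np.arange(640)>440)&(np.arange(480)[:,None]>90)&(np.arange(640)<510));rect(w,42,'bridge')
b=np.zeros_like(box);b[40:80,335:365]=1;rect(big(b&(V>160)&(S<60)),49,'hinge')
b[:]=0;b[30:75,180:225]=1;rect(big(b&((H<6)|(H>174))&(S>200)&(V>190)),82,'knobtop')
b[:]=0;b[180:205,318:355]=1;rect(big(b&(V<90)),28,'catch')
m=(P[...,2]>20)&(H>20)&(H<32)&(S>150)&(V>100)&(P[...,1]>300);m=big(m);W=rect(m,45,'bar')
g=big((H>35)&(H<90)&(S>50)&(P[...,2]<12));rect(g,3,'mat')
E
python3 tray.py
```

```text
plate [665.7 259.5] [172.  241.8] ang 80.36 mean [667.3 262.2] depthz 7.1 36580
felt [633.7 261.9] [ 34.2 113.4] ang 80.43 mean [633.4 262.2] depthz 7.5 3434
bridge [702.5 250.2] [53.  28.7] ang 80.45 mean [702.5 250.7] depthz 40.9 1491
hinge [583.6 341.4] [16.2 16. ] ang 9.3 mean [583.5 341.4] depthz 48.1 284
knobtop [453.5 359.6] [12.5 11.7] ang 78.44 mean [453.4 359.6] depthz 81.2 202
catch [554.6 214.5] [24.5 34.7] ang 82.87 mean [553.3 215.1] depthz 14.7 611
bar [516.7 343.5] [ 21.6 113.8] ang 82.54 mean [516.2 346.2] depthz 43.2 1832
mat [450.8  69.7] [165.9  79.2] ang 40.31 mean [445.   68.1] depthz 2.4 4515
```

Every feature gives the same tray origin, (658.3, 257.7), with yaw -9.6°. The keeper angle is about 1.54, which is in the way, so I'll nudge the knob open first.

Request:
arm_command(
  series="0.39 -0.43 0.98 0;0.39 -0.43 0.98 0;0.39 -0.43 0.98 0;0.39 -0.43 0.98 0;0.39 -0.43 0.98 0;0.39 -0.44 0.98 0",
)

```text
time: 2.52
tcp_pos: [493.8, 272.1, 177.3]
tool_rot: [2.357, 2.077, 0.0]
force: [-0.8, -0.3, 0.7]
gripper_width: 0.002
grip_force: 0.0
```

Request:
arm_command(
  series="0.39 -0.43 0.98 0;0.39 -0.43 0.98 0;0.39 -0.43 0.98 0;0.39 -0.44 0.98 0;0.39 -0.44 0.98 0;0.39 -0.44 0.98 0;0 0 0 0",
)

```text
time: 3.4
tcp_pos: [447.1, 324.8, 59.2]
tool_rot: [-2.356, -2.078, 0.004]
force: [-0.2, -0.2, 0.0]
gripper_width: -0.001
grip_force: 0.0
```

```bash
python3 -c "
from h import *
st()"
```

```text
t 3.4 tcp [447.1 324.8  59.2] psi 82.8 q [ 36.  24. -12.  55.  -0. 133.] w -0.001 gf 0.0 F [-0.2 -0.2  0. ]
```

Request:
arm_command(
  series="0.52 0.055 0 0;0.52 0.055 0 0;0.52 0.055 0 0;0.52 0.055 0 0;0.52 0.055 0 0;0.52 0.055 0 0;0.52 0.055 0 0;0.52 0.055 0 0",
)

```text
time: 4.4
tcp_pos: [467.4, 407.5, 60.0]
tool_rot: [2.357, 2.078, -0.0]
force: [-0.3, -0.3, 0.1]
gripper_width: -0.0
grip_force: 0.1
```

Request:
arm_command(
  series="-0.5 0 0 0;-1 0 -1 0.029;-1 0 -1 0.029;-1 0 -1 0.029;-1 0 -1 0.029;-1 0.3 -1 0.029;-1 0.6 -1 0.029;-0.8 0.8 -0.5 0.029",
)

```text
time: 5.4
tcp_pos: [448.2, 170.4, 190.2]
tool_rot: [-3.024, -0.47, 0.041]
force: [2.2, -1.0, 0.1]
gripper_width: 0.001
grip_force: 0.0
```

```bash
python3 -c "
from h import *
st()"
```

```text
t 5.4 tcp [448.2 170.4 190.2] psi 17.7 q [ 18.  11.  -9.  70.   5. 180.] w 0.001 gf 0.0 F [ 2.2 -1.   0.1]
```

Request:
arm_command(
  series="-0.08 0.98 0 0;-0.08 0.98 0 0;-0.08 0.98 0 0;-0.08 0.98 0 0;-0.08 0.98 0 0;-0.08 0.98 0 0;-0.08 0.98 0 0;-0.08 0.98 0 0",
  jaw=0,
)

```text
time: 6.4
tcp_pos: [483.5, 18.4, 176.2]
tool_rot: [-3.024, -0.475, 0.043]
force: [-0.3, 0.2, -0.4]
gripper_width: 0.498
grip_force: 0.0
```

Request:
arm_command(
  series="-0.08 0.98 0 0;-0.08 0.98 0 0;-0.08 0.98 0 0;-0.08 0.98 0 0;-0.08 0.98 0 0;-0.08 0.98 0 0;-0.08 0.98 0 0;-0.08 0.98 0 0",
)

```text
time: 7.4
tcp_pos: [520.0, -134.4, 163.2]
tool_rot: [-3.024, -0.476, 0.043]
force: [0.6, -0.2, 0.5]
gripper_width: 0.501
grip_force: 0.0
```

Request:
arm_command(
  series="-0.08 0.98 0 0.0175;-0.08 0.98 0 0.0175;0 0.98 0 0;0 0 0 0;0 0 0 0",
)

```text
time: 8.02
tcp_pos: [528.3, -191.0, 158.6]
tool_rot: [-3.061, -0.143, 0.056]
force: [0.5, 0.2, 0.2]
gripper_width: 0.5
grip_force: 0.0
```

```bash
python3 - <<'E'
from h import *
st(); c=cal('wrist'); p,d=grab_frame('wrist'); P=cloud(c,d); np.savez('w2.npz',p=p,d=d,P=P); json.dump({k:np.array(v).tolist() for k,v in c.items()},open('w2.json','w')); save('w2.png',p)
E
```

```text
t 8.03 tcp [ 528.3 -191.   158.6] psi 5.4 q [-22.  24.   4.  73.   3. 153.] w 0.5 gf 0.0 F [0.5 0.2 0.2]
```

View pics/w2.png

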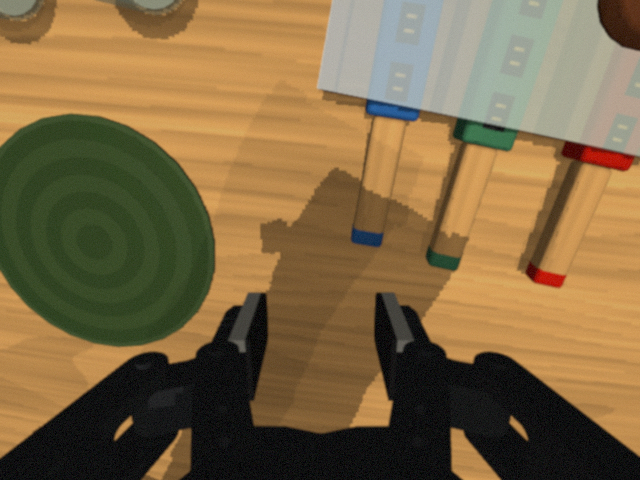

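The wrist view shows the blue stick's end cap at (367,238) and its body edge at (392,110). Green and red are to its right, the mat is at left and the rack front runs along (320,92)-(640,155). The last joint touched its limit and left the tool tilted by about 5°, so I'll fix that before grasping. First I'll measure the stick and write a planning helper.

```bash
cat >> h.py <<'E'
def plan(xyz,psi,n,p0=None,R0=None):
    """rows (n) from the present pose to TCP xyz and heading psi (deg)"""
    o,R=st(); p=np.array(o['tcp_pos'] if p0 is None else p0,float); xyz=np.array(xyz,float)
    h=np.degrees(np.arctan2(R[1,0],R[0,0])); dpsi=psi-h  # caller picks the branch
    dp=(xyz-p)/n; out=[]
    for i in range(n):
        s=R.T@dp/20; t=-dpsi/n
        out.append('%.2f %.2f %.2f %.4f'%(*s,t/360)); R=R@Ro.from_euler('z',t,degrees=True).as_matrix()
    print('dpsi',round(dpsi,1),'tilt',np.round(np.degrees(R[:2,2]),2))
    for i in range(0,n,8): print(';'.join(out[i:i+8]))
E
cat > stick.py <<'E'
from h import *
from scipy import ndimage as nd
f=np.load('w2.npz');p,P=f['p'],f['P'];c={k:(np.array(v)) if k in 'Rt' else v for k,v in json.load(open('w2.json')).items()}
h=cv2.cvtColor(p,cv2.COLOR_RGB2HSV);H,S,V=[h[...,i].astype(int) for i in range(3)]
def big(m):
    L,k=nd.label(m);return L==1+np.argmax(nd.sum(m,L,range(1,k+1)))
def rect(m,z,nm):
    v,u=np.nonzero(m);W=plane(c,np.c_[u,v],z)[:,:2].astype(np.float32);r=cv2.minAreaRect(W);print(nm,np.round(cv2.boxPoints(r),1).tolist(),np.round(r[1],1),'ang',round(r[2],2),'mean',W.mean(0).round(1),'dz',np.median(P[...,2][m]).round(1),m.sum())
bl=(H>100)&(H<128)&(S>120)&(V>30)
b=np.zeros_like(bl);b[220:255,340:395]=1;rect(big(bl&b),30,'tip')
b[:]=0;b[95:125,355:430]=1;rect(big(bl&b&(S>160)),36,'bodyfront')
b[:]=0;b[220:280,415:470]=1;rect(big((H>40)&(H<90)&(S>80)&b),30,'green tip')
m=(P[...,2]>20)&(P[...,2]<40)&~bl;b[:]=0;b[130:225,345:412]=1;rect(big(m&b),30,'handle')
g=big((H>35)&(H<90)&(S>50)&(P[...,2]<12));rect(g,3,'mat')
print('rack edge',plane(c,[[330,95],[630,152]],55))
E
python3 stick.py; python3 -c "
from h import *
plan([450,230,160],182,17)"
```

```text
tip [[513.7000122070312, -225.89999389648438], [523.0, -226.60000610351562], [524.5999755859375, -205.8000030517578], [515.2000122070312, -205.10000610351562]] [20.8  9.4] ang 85.75 mean [ 519.  -215.8] dz 29.2 338
bodyfront [[601.7000122070312, -236.0], [608.9000244140625, -236.6999969482422], [611.9000244140625, -204.5], [604.5999755859375, -203.8000030517578]] [32.3  7.3] ang 84.75 mean [ 607.1 -219.8] dz 34.9 570
green tip [[500.8999938964844, -282.29998779296875], [511.6000061035156, -284.3999938964844], [516.2000122070312, -261.0], [505.6000061035156, -258.8999938964844]] [23.9 10.9] ang 78.76 mean [ 508.5 -272. ] dz 29.0 382
handle [[526.9000244140625, -227.1999969482422], [595.7000122070312, -231.10000610351562], [596.9000244140625, -208.89999389648438], [528.0999755859375, -205.10000610351562]] [22.2 68.9] ang 86.78 mean [ 563.3 -218.2] dz 28.9 3135
mat [[358.6000061035156, -73.9000015258789], [561.5, -112.5], [597.0999755859375, 74.80000305175781], [394.20001220703125, 113.4000015258789]] [190.7 206.5] ang 79.23 mean [486.9   2.6] dz 2.7 39318
rack edge [[ 612.41010012 -181.7575998    55.        ]
 [ 598.89677349 -360.45385938   55.        ]]
t 8.07 tcp [ 528.4 -190.8  158.7] psi 5.4 q [-22.  24.   4.  73.   3. 153.] w 0.503 gf 0.0 F [-0.4 -0.2 -0.7]
dpsi 176.6 tilt [-2.3   4.29]
-0.11 -1.25 0.10 -0.0288;0.12 -1.25 0.10 -0.0288;0.34 -1.21 0.10 -0.0288;0.55 -1.13 0.10 -0.0288;0.75 -1.01 0.10 -0.0288;0.91 -0.86 0.10 -0.0288;1.05 -0.68 0.10 -0.0288;1.16 -0.48 0.10 -0.0288
1.23 -0.26 0.10 -0.0288;1.25 -0.04 0.10 -0.0288;1.24 0.19 0.10 -0.0288;1.19 0.41 0.10 -0.0288;1.09 0.62 0.10 -0.0288;0.96 0.80 0.10 -0.0288;0.80 0.97 0.10 -0.0288;0.61 1.09 0.10 -0.0288
0.41 1.19 0.10 -0.0288
```

```bash
python3 -c "
from h import *
plan([450,230,160],380,36)"
```

```text
t 8.07 tcp [ 528.4 -190.8  158.7] psi 5.4 q [-22.  24.   4.  73.   3. 153.] w 0.503 gf 0.0 F [-0.4 -0.2 -0.7]
dpsi 374.6 tilt [-2.3   4.29]
-0.05 -0.59 0.05 -0.0289;0.05 -0.59 0.05 -0.0289;0.16 -0.57 0.05 -0.0289;0.26 -0.53 0.05 -0.0289;0.35 -0.48 0.05 -0.0289;0.43 -0.40 0.05 -0.0289;0.50 -0.32 0.05 -0.0289;0.55 -0.22 0.05 -0.0289
0.58 -0.12 0.05 -0.0289;0.59 -0.02 0.05 -0.0289;0.59 0.09 0.05 -0.0289;0.56 0.20 0.05 -0.0289;0.51 0.29 0.05 -0.0289;0.45 0.38 0.05 -0.0289;0.38 0.46 0.05 -0.0289;0.29 0.52 0.05 -0.0289
0.19 0.56 0.05 -0.0289;0.09 0.59 0.05 -0.0289;-0.02 0.59 0.05 -0.0289;-0.13 0.58 0.05 -0.0289;-0.23 0.55 0.05 -0.0289;-0.33 0.49 0.05 -0.0289;-0.41 0.43 0.05 -0.0289;-0.48 0.35 0.05 -0.0289
-0.54 0.25 0.05 -0.0289;-0.57 0.15 0.05 -0.0289;-0.59 0.05 0.05 -0.0289;-0.59 -0.06 0.05 -0.0289;-0.57 -0.17 0.05 -0.0289;-0.53 -0.27 0.05 -0.0289;-0.47 -0.36 0.05 -0.0289;-0.40 -0.44 0.05 -0.0289
-0.32 -0.50 0.05 -0.0289;-0.22 -0.55 0.05 -0.0289;-0.12 -0.58 0.05 -0.0289;-0.01 -0.59 0.05 -0.0289
```

Request:
arm_command(
  series="-0.05 -0.59 0.05 -0.0289;0.05 -0.59 0.05 -0.0289;0.16 -0.57 0.05 -0.0289;0.26 -0.53 0.05 -0.0289;0.35 -0.48 0.05 -0.0289;0.43 -0.40 0.05 -0.0289;0.50 -0.32 0.05 -0.0289;0.55 -0.22 0.05 -0.0289",
)

```text
time: 9.07
tcp_pos: [511.0, -96.7, 158.6]
tool_rot: [-2.183, -2.144, -0.037]
force: [-0.6, -0.0, 0.4]
gripper_width: 0.5
grip_force: 0.0
```

Request:
arm_command(
  series="0.58 -0.12 0.05 -0.0289;0.59 -0.02 0.05 -0.0289;0.59 0.09 0.05 -0.0289;0.56 0.20 0.05 -0.0289;0.51 0.29 0.05 -0.0289;0.45 0.38 0.05 -0.0289;0.38 0.46 0.05 -0.0289;0.29 0.52 0.05 -0.0289",
)

```text
time: 10.07
tcp_pos: [493.5, -3.2, 158.3]
tool_rot: [-0.211, -3.087, -0.111]
force: [-0.0, -0.2, -0.0]
gripper_width: 0.501
grip_force: 0.0
```

Request:
arm_command(
  series="0.19 0.56 0.05 -0.0289;0.09 0.59 0.05 -0.0289;-0.02 0.59 0.05 -0.0289;-0.13 0.58 0.05 -0.0289;-0.23 0.55 0.05 -0.0289;-0.33 0.49 0.05 -0.0289;-0.41 0.43 0.05 -0.0289;-0.48 0.35 0.05 -0.0289",
)

```text
time: 11.08
tcp_pos: [475.9, 90.5, 158.0]
tool_rot: [-1.911, 2.472, 0.131]
force: [0.7, -0.3, -0.7]
gripper_width: 0.501
grip_force: 0.0
```

Request:
arm_command(
  series="-0.54 0.25 0.05 -0.0289;-0.57 0.15 0.05 -0.0289;-0.59 0.05 0.05 -0.0289;-0.59 -0.06 0.05 -0.0289;-0.57 -0.17 0.05 -0.0289;-0.53 -0.27 0.05 -0.0289;-0.47 -0.36 0.05 -0.0289;-0.40 -0.44 0.05 -0.0289",
)

```text
time: 12.08
tcp_pos: [458.9, 184.2, 157.6]
tool_rot: [-3.021, 0.569, 0.082]
force: [-0.2, 0.0, 0.1]
gripper_width: 0.502
grip_force: 0.0
```

Request:
arm_command(
  series="-0.32 -0.50 0.05 -0.0289;-0.22 -0.55 0.05 -0.0289;-0.12 -0.58 0.05 -0.0289;-0.01 -0.59 0.05 -0.0289",
)

```text
time: 12.58
tcp_pos: [450.1, 230.8, 157.5]
tool_rot: [-3.013, -0.539, 0.04]
force: [0.6, -0.6, -0.1]
gripper_width: 0.5
grip_force: 0.0
```

```bash
python3 -c "
from h import *
o,R=st();print(o['joint_pos'],R)"
```

```text
t 12.57 tcp [450.1 230.8 157.5] psi 20.3 q [  24.   15.  -10.   66.    5. -176.] w 0.5 gf 0.0 F [ 0.6 -0.6 -0.1]
[ 0.42100799  0.25495946 -0.1714063   1.15043991  0.08482213 -3.07477237] [[ 0.93778295  0.34490006 -0.04008845]
 [ 0.34702645 -0.93486166  0.07487539]
 [-0.01165263 -0.08412862 -0.99638677]]
```

Request:
arm_command(
  series="0 0 0 -0.0106;0 0 0 -0.01;0 0 0 0",
)

```text
time: 12.95
tcp_pos: [443.4, 244.4, 157.4]
tool_rot: [-2.991, -0.696, 0.027]
force: [-1.1, -0.1, -0.5]
gripper_width: 0.502
grip_force: 0.0
```

```bash
python3 -c "
from h import *
o,R=st();print(o['joint_pos'],R[:,2])"
```

```text
t 12.95 tcp [443.4 244.4 157.4] psi 26.2 q [  26.   14.  -10.   66.    4. -180.] w 0.502 gf 0.0 F [-1.1 -0.1 -0.5]
[ 0.45849856  0.25176197 -0.17492225  1.14527307  0.07258218 -3.14063715] [-0.03313515  0.06451613 -0.9973664 ]
```

Request:
arm_command(
  series="0 0 0 -0.01;0 0 0 -0.01;0 0 0 -0.01;0 0 0 -0.01;0 0 0 0",
)

```text
time: 13.58
tcp_pos: [409.9, 298.3, 157.3]
tool_rot: [-2.974, -0.947, -0.008]
force: [0.5, 0.2, -0.5]
gripper_width: 0.498
grip_force: 0.0
```

```bash
python3 -c "
from h import *
o,R=st();print(o['joint_pos'],R[:,2])"
```

```text
t 13.57 tcp [409.9 298.3 157.3] psi 35.3 q [  35.   14.  -11.   65.    1. -180.] w 0.498 gf 0.0 F [ 0.5  0.2 -0.5]
[ 0.61760136  0.24254902 -0.18537344  1.13176667  0.01838185 -3.14048684] [-0.00159034  0.02141608 -0.99976938]
```

Request:
arm_command(
  series="0 0 0 -0.007;0 0 0 -0.007;0 0 0 0",
)

```text
time: 13.95
tcp_pos: [396.4, 315.8, 157.2]
tool_rot: [-2.963, -1.036, -0.018]
force: [0.1, -0.3, 0.7]
gripper_width: 0.5
grip_force: 0.0
```

```bash
python3 -c "
from h import *
o,R=st();print(o['joint_pos'],R[:,2])
plan([545,-217.3,120],-184+360-360,30)
plan([544,-217.3,100],176-360,30)"
```

```text
t 13.95 tcp [396.4 315.8 157.2] psi 38.5 q [  39.   14.  -11.   65.   -0. -180.] w 0.5 gf 0.0 F [ 0.1 -0.3  0.7]
[ 6.73509596e-01  2.41584211e-01 -1.86724293e-01  1.13049226e+00
 -1.13053283e-03 -3.14056870e+00] [ 0.0100811   0.00659818 -0.99992742]
t 13.95 tcp [396.4 315.8 157.2] psi 38.5 q [  39.   14.  -11.   65.   -0. -180.] w 0.5 gf 0.0 F [ 0.1 -0.3  0.7]
dpsi -222.5 tilt [0.58 0.38]
-0.36 0.85 0.06 0.0206;-0.25 0.89 0.06 0.0206;-0.13 0.91 0.06 0.0206;-0.01 0.92 0.06 0.0206;0.11 0.92 0.06 0.0206;0.22 0.89 0.06 0.0206;0.34 0.86 0.06 0.0206;0.45 0.81 0.06 0.0206
0.55 0.74 0.06 0.0206;0.64 0.67 0.06 0.0206;0.72 0.58 0.06 0.0206;0.79 0.48 0.06 0.0206;0.84 0.38 0.06 0.0206;0.88 0.26 0.06 0.0206;0.91 0.15 0.06 0.0206;0.92 0.03 0.06 0.0206
0.92 -0.09 0.06 0.0206;0.90 -0.21 0.06 0.0206;0.86 -0.32 0.06 0.0206;0.82 -0.43 0.06 0.0206;0.75 -0.53 0.06 0.0206;0.68 -0.63 0.06 0.0206;0.59 -0.71 0.06 0.0206;0.49 -0.78 0.06 0.0206
0.39 -0.84 0.06 0.0206;0.28 -0.88 0.06 0.0206;0.16 -0.91 0.06 0.0206;0.04 -0.92 0.06 0.0206;-0.08 -0.92 0.06 0.0206;-0.19 -0.90 0.06 0.0206
t 13.95 tcp [396.4 315.8 157.2] psi 38.5 q [  39.   14.  -11.   65.   -0. -180.] w 0.5 gf 0.0 F [ 0.1 -0.3  0.7]
dpsi -222.5 tilt [0.58 0.38]
-0.36 0.85 0.09 0.0206;-0.25 0.89 0.09 0.0206;-0.13 0.91 0.09 0.0206;-0.01 0.92 0.09 0.0206;0.11 0.92 0.09 0.0206;0.22 0.90 0.09 0.0206;0.34 0.86 0.09 0.0206;0.44 0.81 0.09 0.0206
0.55 0.74 0.09 0.0206;0.64 0.67 0.09 0.0206;0.72 0.58 0.09 0.0206;0.79 0.48 0.09 0.0206;0.84 0.38 0.09 0.0206;0.88 0.26 0.09 0.0206;0.91 0.15 0.09 0.0206;0.92 0.03 0.09 0.0206
0.92 -0.09 0.09 0.0206;0.90 -0.21 0.09 0.0206;0.86 -0.32 0.09 0.0206;0.82 -0.43 0.09 0.0206;0.75 -0.53 0.09 0.0206;0.68 -0.62 0.09 0.0206;0.59 -0.71 0.09 0.0206;0.50 -0.78 0.09 0.0206
0.39 -0.84 0.09 0.0206;0.28 -0.88 0.09 0.0206;0.16 -0.91 0.09 0.0206;0.05 -0.92 0.09 0.0206;-0.07 -0.92 0.09 0.0206;-0.19 -0.90 0.09 0.0206
```

Tilt is down to 0.7°. Now to the pre-grasp above the blue handle.

Request:
arm_command(
  series="-0.36 0.85 0.09 0.0206;-0.25 0.89 0.09 0.0206;-0.13 0.91 0.09 0.0206;-0.01 0.92 0.09 0.0206;0.11 0.92 0.09 0.0206;0.22 0.90 0.09 0.0206;0.34 0.86 0.09 0.0206;0.44 0.81 0.09 0.0206",
  jaw=0.1,
)

```text
time: 14.95
tcp_pos: [436.5, 172.1, 142.2]
tool_rot: [-3.08, 0.575, -0.014]
force: [-1.1, 0.4, 0.5]
gripper_width: 0.45
grip_force: 0.0
```

Request:
arm_command(
  series="0.55 0.74 0.09 0.0206;0.64 0.67 0.09 0.0206;0.72 0.58 0.09 0.0206;0.79 0.48 0.09 0.0206;0.84 0.38 0.09 0.0206;0.88 0.26 0.09 0.0206;0.91 0.15 0.09 0.0206;0.92 0.03 0.09 0.0206",
)

```text
time: 15.95
tcp_pos: [475.8, 29.9, 127.3]
tool_rot: [-2.389, 2.022, -0.005]
force: [0.3, 0.5, -0.3]
gripper_width: 0.452
grip_force: 0.0
```

Request:
arm_command(
  series="0.92 -0.09 0.09 0.0206;0.90 -0.21 0.09 0.0206;0.86 -0.32 0.09 0.0206;0.82 -0.43 0.09 0.0206;0.75 -0.53 0.09 0.0206;0.68 -0.62 0.09 0.0206;0.59 -0.71 0.09 0.0206;0.50 -0.78 0.09 0.0206",
)

```text
time: 16.95
tcp_pos: [514.9, -112.4, 112.3]
tool_rot: [-1.075, 2.939, 0.004]
force: [-0.2, 0.0, 1.2]
gripper_width: 0.456
grip_force: 0.0
```

Request:
arm_command(
  series="0.39 -0.84 0.09 0.0206;0.28 -0.88 0.09 0.0206;0.16 -0.91 0.09 0.0206;0.05 -0.92 0.09 0.0206;-0.07 -0.92 0.09 0.0206;-0.19 -0.90 0.09 0.0206;0 0 0 0",
)

```text
time: 17.82
tcp_pos: [544.1, -219.3, 100.8]
tool_rot: [0.113, 3.13, 0.011]
force: [-0.5, 0.2, 0.4]
gripper_width: 0.451
grip_force: 0.0
```

```bash
cat > see.py <<'E'
from h import *
import sys
o,R=st(); c=cal('wrist'); p,d=grab_frame('wrist'); P=cloud(c,d)
np.savez('w.npz',p=p,d=d,P=P);save(sys.argv[1],p)
h=cv2.cvtColor(p,cv2.COLOR_RGB2HSV);H,S,V=[h[...,i].astype(int) for i in range(3)]
n,L,s,ce=cv2.connectedComponentsWithStats(((H>100)&(H<128)&(S>110)&(V>35)).astype(np.uint8))
for i in range(1,n):
    if s[i,4]>80:
        m=L==i;v,u=np.nonzero(m);z=np.median(P[...,2][m]);W=plane(c,np.c_[u,v],z)[:,:2].astype(np.float32);r=cv2.minAreaRect(W)
        print('blue uv',ce[i].round(),s[i,4],'z',z.round(1),'box',np.round(cv2.boxPoints(r)).tolist(),'ctr',np.round(r[0],1),'size',np.round(r[1],1),'ang',round(r[2],2))
E
python3 see.py w3.png; python3 -c "
from h import *
plan([545,-217.3,8],176,8)"
```

```text
t 17.82 tcp [ 544.1 -219.3  100.8] psi 175.9 q [-22.  25.  -3.  61.   1. -18.] w 0.451 gf 0.0 F [-0.5  0.2  0.4]
blue uv [323. 202.] 857 z 28.9 box [[510.0, -226.0], [523.0, -227.0], [524.0, -206.0], [511.0, -205.0]] ctr [ 516.8 -216.1] size [20.6 13. ] ang 85.78
blue uv [326. 350.] 1654 z 34.4 box [[588.0, -237.0], [621.0, -238.0], [623.0, -206.0], [589.0, -204.0]] ctr [ 605.3 -221.2] size [32.4 33.9] ang 87.2
t 17.88 tcp [ 544.  -218.6  100.9] psi 176.0 q [-22.  25.  -3.  61.   1. -18.] w 0.449 gf 0.0 F [ 0.2 -0.2  0.7]
dpsi -0.0 tilt [0.55 0.39]
-0.00 0.00 0.58 0.0000;-0.00 0.00 0.58 0.0000;-0.00 0.00 0.58 0.0000;-0.00 0.00 0.58 0.0000;-0.00 0.00 0.58 0.0000;-0.00 0.00 0.58 0.0000;-0.00 0.00 0.58 0.0000;-0.00 0.00 0.58 0.0000
```

View pics/w3.png

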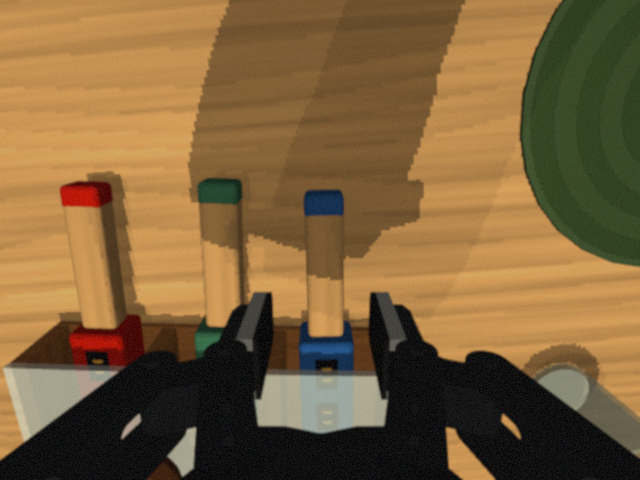

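The fingers straddle only the blue handle, with its cap at (323,202) and the green handle clear at left (222,250). Descending to grip.

Request:
arm_command(
  series="0 0 0.8 0;0 0 0.8 0;0 0 0.8 0;0 0 0.8 0;0 0 0.6 0;0 0 0.5 0;0 0 0.35 0;0 0 0 0",
)

```text
time: 18.88
tcp_pos: [545.0, -217.6, 7.8]
tool_rot: [0.111, 3.13, 0.011]
force: [0.1, 0.6, 0.3]
gripper_width: 0.45
grip_force: 0.0
```

Request:
arm_command(
  series="0 0 0 0;0 0 0 0;0 0 0 0",
  jaw=1,
  squeeze=50,
)

```text
time: 19.25
tcp_pos: [545.4, -217.8, 8.5]
tool_rot: [0.111, 3.129, 0.01]
force: [-0.5, -0.9, 2.5]
gripper_width: 0.243
grip_force: 51.6
```

```bash
python3 -c "
from h import *
st()"
```

```text
t 19.25 tcp [ 545.4 -217.8    8.5] psi 176.0 q [-22.  30. -10.  50.   1. -18.] w 0.243 gf 51.6 F [-0.5 -0.9  2.5]
```

Request:
arm_command(
  series="0.3 0 -0.06 0;0.8 0 0 0;0.9 0 0 0;0.9 0 0 0;0.9 0 0 0;0.9 0 0 0;0.9 0 0 0;0.9 0 0 0",
)

```text
time: 20.25
tcp_pos: [414.3, -208.2, 8.0]
tool_rot: [0.11, 3.13, 0.011]
force: [0.2, -0.9, -0.5]
gripper_width: 0.25
grip_force: 51.2
```

```bash
python3 -c "
from h import *
o,R=st()
p=np.array(o['tcp_pos'])
plan(p+[0,0,60],176,4)
plan([475,-60,60],266,11,p0=p+[0,0,60])"
```

```text
t 20.25 tcp [ 414.3 -208.2    8. ] psi 176.0 q [-27.  17. -30.  42.   1. -23.] w 0.25 gf 51.2 F [ 0.2 -0.9 -0.5]
t 20.25 tcp [ 414.3 -208.2    8. ] psi 176.0 q [-27.  17. -30.  42.   1. -23.] w 0.25 gf 51.2 F [ 0.2 -0.9 -0.5]
dpsi 0.0 tilt [0.55 0.39]
-0.01 0.01 -0.75 -0.0000;-0.01 0.01 -0.75 -0.0000;-0.01 0.01 -0.75 -0.0000;-0.01 0.01 -0.75 -0.0000
t 20.25 tcp [ 414.3 -208.2    8. ] psi 176.0 q [-27.  17. -30.  42.   1. -23.] w 0.25 gf 51.2 F [ 0.2 -0.9 -0.5]
dpsi 90.0 tilt [0.55 0.39]
-0.23 0.69 0.04 -0.0227;-0.32 0.65 0.04 -0.0227;-0.41 0.60 0.04 -0.0227;-0.49 0.53 0.04 -0.0227;-0.57 0.46 0.04 -0.0227;-0.62 0.37 0.04 -0.0227;-0.67 0.28 0.04 -0.0227;-0.70 0.18 0.04 -0.0227
-0.72 0.08 0.04 -0.0227;-0.73 -0.02 0.04 -0.0227;-0.72 -0.13 0.04 -0.0227
```

Request:
arm_command(
  series="0.3 0 -0.7 0;0 0 -0.75 0;0 0 -0.75 0;0 0 -0.75 0",
)

```text
time: 20.75
tcp_pos: [409.3, -208.6, 68.6]
tool_rot: [0.11, 3.129, 0.01]
force: [0.2, 0.5, -0.4]
gripper_width: 0.248
grip_force: 51.2
```

Request:
arm_command(
  series="-0.23 0.69 0.04 -0.0227;-0.32 0.65 0.04 -0.0227;-0.41 0.60 0.04 -0.0227;-0.49 0.53 0.04 -0.0227;-0.57 0.46 0.04 -0.0227;-0.62 0.37 0.04 -0.0227;-0.67 0.28 0.04 -0.0227;-0.70 0.18 0.04 -0.0227",
)

```text
time: 21.75
tcp_pos: [453.7, -100.6, 62.8]
tool_rot: [-1.602, 2.687, -0.0]
force: [0.6, 0.6, -1.8]
gripper_width: 0.247
grip_force: 51.2
```

Request:
arm_command(
  series="-0.72 0.08 0.04 -0.0227;-0.73 -0.02 0.04 -0.0227;-0.72 -0.13 0.04 -0.0227;0 0 0 0",
)

```text
time: 22.25
tcp_pos: [470.3, -60.0, 60.6]
tool_rot: [-2.132, 2.29, -0.004]
force: [-1.2, -0.3, -2.7]
gripper_width: 0.244
grip_force: 51.3
```

```bash
python3 see.py w4.png; python3 -c "
from h import *
plan([475,-60,10],266,5)
f=np.load('w.npz');P=f['P'];p=f['p'];h=cv2.cvtColor(p,cv2.COLOR_RGB2HSV)
m=(h[...,0]>35)&(h[...,0]<90)&(h[...,1]>50)&(P[...,2]<15)&(abs(P[...,1])<150);W=P[m];print(np.percentile(W,[1,99],axis=0).round())"
```

```text
t 22.25 tcp [470.3 -60.   60.6] psi -94.1 q [ -8.  15. -25.  50.   0. -93.] w 0.244 gf 51.3 F [-1.2 -0.3 -2.7]
blue uv [319. 258.] 2924 z 80.8 box [[458.0, -100.0], [480.0, -101.0], [481.0, -84.0], [459.0, -83.0]] ctr [469.4 -91.9] size [16.3 22.2] ang 87.33
t 22.3 tcp [470.  -60.5  60.5] psi -94.3 q [ -8.  15. -25.  50.   0. -93.] w 0.247 gf 51.3 F [-0.2 -0.3 -1.1]
dpsi 360.3 tilt [0.61 0.37]
-0.00 -0.04 0.51 -0.2001;0.04 -0.02 0.51 -0.2001;0.03 0.03 0.51 -0.2001;-0.02 0.04 0.51 -0.2001;-0.04 -0.01 0.51 -0.2001
[[380. -92.   1.]
 [575.  46.   4.]]
```

View pics/w4.png

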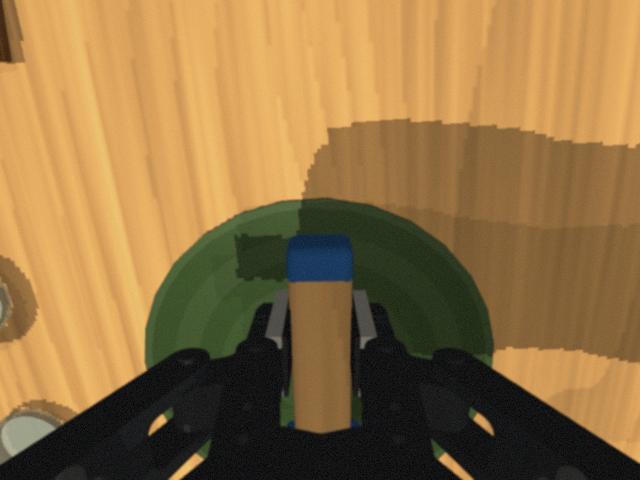

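The stick is held square, with its cap at (320,258) above the mat's near edge. I'll lower it 8 mm further in and release.

Request:
arm_command(
  series="-0.2 -0.12 0.6 0;-0.2 -0.13 0.6 0;0 0 0.6 0;0 0 0.5 0;0 0 0.25 0;0 0 0.1 0;0 0 0 0",
)

```text
time: 23.18
tcp_pos: [475.9, -52.6, 7.0]
tool_rot: [-2.131, 2.292, -0.003]
force: [-0.2, 0.5, -1.3]
gripper_width: 0.245
grip_force: 51.4
```

Request:
arm_command(
  series="0 0 0 0;0 0 0 0;0 0 0 0;0 0 -0.5 0;0 0 -1 0;0 0 -1 0;0 0 -1 0;0 0 0 0",
  jaw=-0.2,
)

```text
time: 24.18
tcp_pos: [476.2, -53.2, 78.7]
tool_rot: [-2.13, 2.29, -0.007]
force: [1.6, -0.1, -0.1]
gripper_width: 0.597
grip_force: 0.0
```

```bash
python3 see.py w5.png
```

```text
t 24.18 tcp [476.2 -53.2  78.7] psi -94.1 q [ -7.  14. -22.  53.   0. -93.] w 0.597 gf 0.0 F [ 1.6 -0.1 -0.1]
blue uv [322. 209.] 1122 z 25.9 box [[464.0, -90.0], [485.0, -91.0], [486.0, -77.0], [465.0, -76.0]] ctr [475.1 -83.7] size [14.  21.5] ang 86.84
blue uv [325. 388.] 3882 z 31.9 box [[462.0, -13.0], [496.0, -15.0], [499.0, 51.0], [466.0, 53.0]] ctr [480.7  18.9] size [66.2 33.7] ang 86.81
```

Request:
arm_command(
  series="-0.92 0.01 0 -0.0025;-0.92 0.01 0 0;-0.92 0.01 0 0;-0.93 0.01 0 0;-0.93 0.01 0 0;-0.93 0.02 0 0;0 0 0 0;0 0 0 0",
)

```text
time: 25.22
tcp_pos: [479.9, 57.4, 77.3]
tool_rot: [-2.15, 2.275, -0.003]
force: [-0.5, 0.2, -0.3]
gripper_width: 0.598
grip_force: 0.0
```

```bash
python3 see.py w6.png; python3 -c "
from h import *
plan([482.6,57.7,6],-93.2,6)"
```

```text
t 25.23 tcp [479.9  57.4  77.3] psi -93.2 q [  7.  15. -22.  53.   0. -80.] w 0.598 gf 0.0 F [-0.5  0.2 -0.3]
blue uv [318. 255.] 9996 z 31.9 box [[463.0, 1.0], [497.0, -1.0], [502.0, 109.0], [469.0, 111.0]] ctr [482.8  54.9] size [110.3  33.4] ang 86.97
t 25.27 tcp [480.   57.3  77.4] psi -93.3 q [  7.  15. -22.  53.   0. -80.] w 0.599 gf 0.0 F [-0.4  0.2 -0.2]
dpsi 0.1 tilt [0.54 0.37]
-0.00 -0.02 0.60 -0.0000;-0.00 -0.02 0.60 -0.0000;-0.00 -0.02 0.60 -0.0000;-0.00 -0.02 0.60 -0.0000;-0.00 -0.02 0.60 -0.0000;-0.00 -0.02 0.60 -0.0000
```

View pics/w6.png

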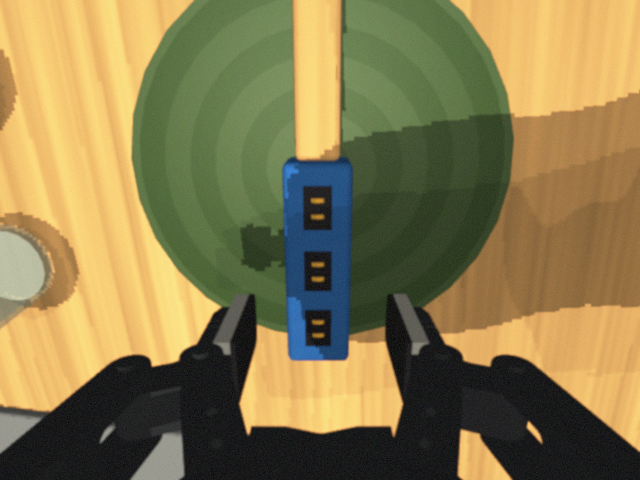

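The body lies flat on the mat, centred at (318,258), with the fingers on either side. Descending to grip the body.

Request:
arm_command(
  series="0 -0.06 0.75 0;0 -0.06 0.75 0;0 0 0.75 0;0 0 0.65 0;0 0 0.45 0;0 0 0.2 0;0 0 0 0",
)

```text
time: 26.15
tcp_pos: [483.3, 58.2, 6.7]
tool_rot: [-2.149, 2.275, -0.003]
force: [0.8, 0.0, 0.5]
gripper_width: 0.603
grip_force: 0.0
```

Request:
arm_command(
  series="0 0 0 0;0 0 0 0;0 0 0 0;0 0 0 0",
  jaw=1,
  squeeze=60,
)

```text
time: 26.65
tcp_pos: [483.7, 58.2, 7.4]
tool_rot: [-2.149, 2.274, -0.004]
force: [-2.2, -0.0, 5.7]
gripper_width: 0.385
grip_force: 60.3
```

```bash
python3 -c "
from h import *
o,R=st()
a=np.radians(-9.6);X=np.array([np.cos(a),np.sin(a)]);Y=np.array([-np.sin(a),np.cos(a)]);O=np.array([658.3,257.7])
s=O-132*X-0*Y; print('start origin',s)
p=np.array(o['tcp_pos'])
plan([s[0]-2.3*X[0],s[1]-2.3*X[1],90],-9.6,18,p0=p+[0,0,60])"
```

```text
t 26.65 tcp [483.7  58.2   7.4] psi -93.3 q [  7.  20. -27.  43.   0. -80.] w 0.385 gf 60.3 F [-2.2 -0.   5.7]
start origin [528.14852311 279.71347457]
t 26.65 tcp [483.7  58.2   7.4] psi -93.3 q [  7.  20. -27.  43.   0. -80.] w 0.385 gf 60.3 F [-2.2 -0.   5.7]
dpsi 83.7 tilt [0.63 0.39]
-0.62 -0.08 -0.06 -0.0129;-0.61 -0.13 -0.06 -0.0129;-0.60 -0.18 -0.06 -0.0129;-0.58 -0.23 -0.06 -0.0129;-0.56 -0.28 -0.06 -0.0129;-0.54 -0.32 -0.06 -0.0129;-0.51 -0.36 -0.06 -0.0129;-0.48 -0.40 -0.06 -0.0129
-0.45 -0.44 -0.06 -0.0129;-0.41 -0.48 -0.06 -0.0129;-0.37 -0.51 -0.06 -0.0129;-0.33 -0.54 -0.06 -0.0129;-0.28 -0.56 -0.06 -0.0129;-0.24 -0.58 -0.06 -0.0129;-0.19 -0.60 -0.06 -0.0129;-0.14 -0.61 -0.06 -0.0129
-0.09 -0.62 -0.06 -0.0129;-0.04 -0.63 -0.06 -0.0129
```

Request:
arm_command(
  series="0 0 -0.6 0;0 0 -0.8 0;0 0 -0.8 0;0 0 -0.8 0;-0.62 -0.08 -0.06 -0.0129;-0.61 -0.13 -0.06 -0.0129;-0.60 -0.18 -0.06 -0.0129;-0.58 -0.23 -0.06 -0.0129",
)

```text
time: 27.65
tcp_pos: [492.2, 107.3, 72.9]
tool_rot: [-2.491, 1.895, -0.007]
force: [0.8, -0.3, -2.3]
gripper_width: 0.386
grip_force: 60.0
```

Request:
arm_command(
  series="-0.56 -0.28 -0.06 -0.0129;-0.54 -0.32 -0.06 -0.0129;-0.51 -0.36 -0.06 -0.0129;-0.48 -0.40 -0.06 -0.0129;-0.45 -0.44 -0.06 -0.0129;-0.41 -0.48 -0.06 -0.0129;-0.37 -0.51 -0.06 -0.0129;-0.33 -0.54 -0.06 -0.0129",
)

```text
time: 28.65
tcp_pos: [510.8, 206.0, 83.3]
tool_rot: [-2.967, 1.003, -0.012]
force: [0.4, 0.9, -1.3]
gripper_width: 0.388
grip_force: 59.9
```

Request:
arm_command(
  series="-0.28 -0.56 -0.06 -0.0129;-0.24 -0.58 -0.06 -0.0129;-0.19 -0.60 -0.06 -0.0129;-0.14 -0.61 -0.06 -0.0129;-0.09 -0.62 -0.06 -0.0129;-0.04 -0.63 -0.06 -0.0129;0 0 0 0;0 0 0 0",
)

```text
time: 29.65
tcp_pos: [524.4, 279.1, 90.5]
tool_rot: [-3.123, 0.267, -0.015]
force: [0.5, -0.5, -1.4]
gripper_width: 0.389
grip_force: 60.0
```

```bash
python3 see.py w7.png; python3 - <<'E'
from h import *
f=np.load('w.npz');p,P=f['p'],f['P'];h=cv2.cvtColor(p,cv2.COLOR_RGB2HSV);H,S,V=[h[...,i].astype(int) for i in range(3)]
# held stick: handle pts
o,R=st();q=(P-np.array(o['tcp_pos']))@R
m=(q[...,0]>60)&(q[...,0]<150)&(abs(q[...,1])<25)&(abs(q[...,2])<30)&(P[...,2]>55)
A=P[m];print('handle n',m.sum(),'z med',np.median(A[:,2]),np.polyfit(q[m][:,0],P[...,2][m],1))
y=q[m][:,1];x=q[m][:,0]
for a in range(60,150,15):
    s=(x>a)&(x<a+15)
    if s.sum()>20: print(a,np.percentile(y[s],[2,98]).round(1),s.sum())
E
```

```text
t 29.65 tcp [524.4 279.1  90.5] psi -9.8 q [  28.   26.   -3.   60.    0. -142.] w 0.389 gf 60.0 F [ 0.5 -0.5 -1.4]
blue uv [321. 296.] 18377 z 115.3 box [[488.0, 268.0], [580.0, 251.0], [586.0, 284.0], [493.0, 300.0]] ctr [536.6 275.8] size [33.2 93.5] ang 80.0
t 29.7 tcp [524.4 279.   90.4] psi -9.8 q [  28.   26.   -3.   60.    0. -142.] w 0.385 gf 60.0 F [ 0.3  0.9 -2.5]
handle n 12572 z med 110.33030219578276 [1.38583679e-02 1.09078062e+02]
60 [-9.5 11.5] 3488
75 [-9.4 11.5] 3925
90 [-9.4 11.6] 4300
105 [-9.3 11.7] 859
```

View pics/w7.png

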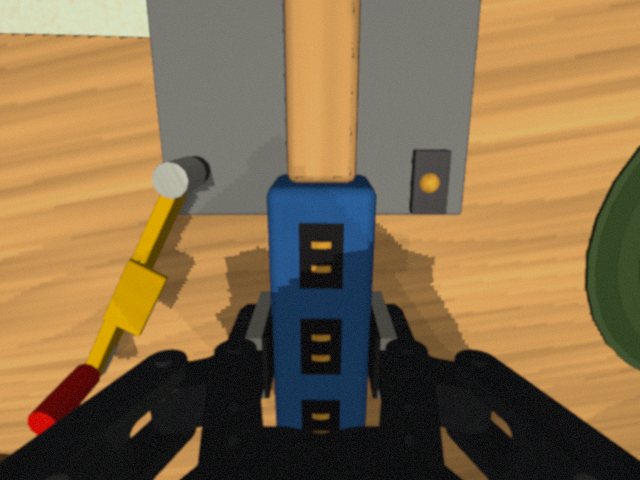

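The stick is held straight with a lateral offset of only 1 mm. The keeper is well open at lower left, with its knob at (60,400) and hinge at (170,180). The path is clear, so I'll lower in front of the bridge.

Request:
arm_command(
  series="0 -0.06 0.8 0;0 -0.06 0.8 0;0 0 0.8 0;0 0 0.7 0;0 0 0.4 0;0 0 0.2 0;0 0 0.1 0;0 0 0 0",
)

```text
time: 30.7
tcp_pos: [525.9, 282.4, 14.5]
tool_rot: [-3.123, 0.264, -0.015]
force: [0.4, -0.0, -2.0]
gripper_width: 0.387
grip_force: 59.9
```

```bash
cat > tr.py <<'E'
from h import *
a=np.radians(-9.6);X=np.array([np.cos(a),np.sin(a),0]);Y=np.array([-np.sin(a),np.cos(a),0]);O=np.array([658.3,257.7,0])
def T(x,y,z): return O+x*X+y*Y+np.array([0,0,z])
def inv(p): d=np.array(p)-O; return np.round([d@X,d@Y,d[2]],1)
E
python3 -c "
from tr import *
o,R=st();print(inv(o['tcp_pos']),R[2])
plan(T(-60,1,12.8),-9.7,6)"
```

```text
t 30.7 tcp [525.9 282.4  14.5] psi -9.7 q [  28.   30.   -9.   51.    0. -142.] w 0.387 gf 59.9 F [ 0.4 -0.  -2. ]
[-134.7    2.3   14.5] [ 0.00914547 -0.00852197 -0.99992187]
t 30.7 tcp [525.9 282.4  14.5] psi -9.7 q [  28.   30.   -9.   51.    0. -142.] w 0.387 gf 59.9 F [ 0.4 -0.  -2. ]
dpsi -0.0 tilt [0.6  0.39]
0.62 0.01 0.02 0.0000;0.62 0.01 0.02 0.0000;0.62 0.01 0.02 0.0000;0.62 0.01 0.02 0.0000;0.62 0.01 0.02 0.0000;0.62 0.01 0.02 0.0000
```

Request:
arm_command(
  series="0.2 0.065 0.06 0;0.5 0 0.01 0;0.6 0 0.01 0;0.6 0 0.01 0;0.6 0 0.01 0;0.6 0 0.01 0;0.6 0 0.01 0;0 0 0 0",
)

```text
time: 31.7
tcp_pos: [600.1, 268.4, 12.9]
tool_rot: [-3.123, 0.265, -0.017]
force: [2.0, -1.6, 5.3]
gripper_width: 0.381
grip_force: 61.0
```

```bash
python3 see.py w8.png;python3 -c "
from tr import *
o,R=st();print(inv(o['tcp_pos']))
plan(T(-28,1,12.6),-9.7,6)"
```

```text
t 31.7 tcp [600.1 268.4  12.9] psi -9.7 q [  24.   36.    2.   55.    0. -146.] w 0.381 gf 61.0 F [ 2.  -1.6  5.3]
blue uv [321. 280.] 20654 z 37.5 box [[563.0, 256.0], [684.0, 236.0], [690.0, 269.0], [569.0, 290.0]] ctr [626.5 262.9] size [ 33.6 122.4] ang 80.47
t 31.75 tcp [600.1 268.5  13. ] psi -9.7 q [  24.   36.    2.   55.    0. -146.] w 0.384 gf 60.9 F [ 2.3 -1.2  4.7]
[-59.2   0.9  13. ]
t 31.75 tcp [600.1 268.5  13. ] psi -9.7 q [  24.   36.    2.   55.    0. -146.] w 0.384 gf 60.9 F [ 2.3 -1.2  4.7]
dpsi -0.0 tilt [0.69 0.39]
0.26 -0.00 0.01 0.0000;0.26 -0.00 0.01 0.0000;0.26 -0.00 0.01 0.0000;0.26 -0.00 0.01 0.0000;0.26 -0.00 0.01 0.0000;0.26 -0.00 0.01 0.0000
```

View pics/w8.png

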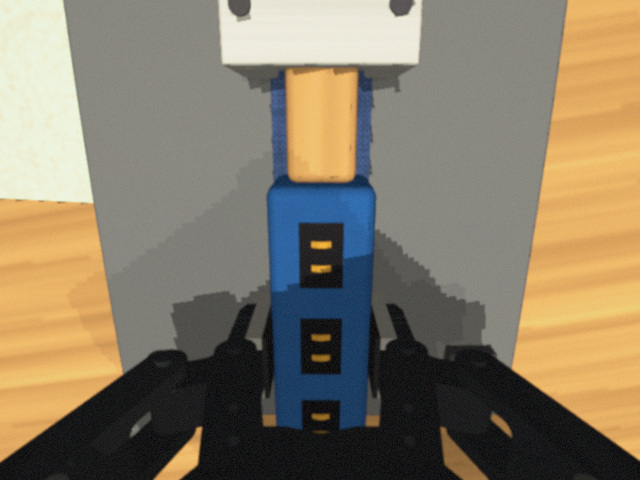

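The handle is through the bridge mouth, with handle and bridge both centred at column 321. Pushing home gently.

Request:
arm_command(
  series="0.4 0 0.005 0;0.4 0 0.005 0;0.3 0 0.005 0;0.2 0 0 0;0.1 0 0 0;0.05 0 0 0;0.05 0 0 0;0 0 0 0",
)

```text
time: 32.75
tcp_pos: [628.1, 263.7, 12.6]
tool_rot: [-3.123, 0.264, -0.014]
force: [-6.2, 0.3, 7.5]
gripper_width: 0.385
grip_force: 61.0
```

```bash
python3 -c "
from tr import *
o,R=st();print(inv(o['tcp_pos']))"
```

```text
t 32.75 tcp [628.1 263.7  12.6] psi -9.7 q [  23.   39.    7.   57.    0. -148.] w 0.385 gf 61.0 F [-6.2  0.3  7.5]
[-30.7   0.9  12.6]
```

Request:
arm_command(
  series="0.06 0 0 0;0.06 0 0 0;0.06 0 0 0;0 0 0 0",
)

```text
time: 33.25
tcp_pos: [631.8, 263.1, 12.6]
tool_rot: [-3.123, 0.264, -0.014]
force: [-5.4, 0.2, 7.4]
gripper_width: 0.386
grip_force: 61.0
```

```bash
python3 see.py w9.png; python3 -c "
from tr import *
o,R=st();print(inv(o['tcp_pos']))
f=np.load('w.npz');P=f['P'];p=f['p'];save('w9c.png',cv2.resize(p[20:260,180:460],None,fx=2.2,fy=2.2))
"
```

```text
t 33.25 tcp [631.8 263.1  12.6] psi -9.7 q [  23.   40.    8.   58.    0. -148.] w 0.386 gf 61.0 F [-5.4  0.2  7.4]
blue uv [321. 298.] 18354 z 37.2 box [[595.0, 251.0], [685.0, 236.0], [690.0, 269.0], [601.0, 284.0]] ctr [642.6 260.1] size [33.4 91. ] ang 80.21
t 33.3 tcp [631.7 263.1  12.6] psi -9.7 q [  23.   40.    8.   58.    0. -148.] w 0.388 gf 61.0 F [-6.   1.1  6.8]
[-27.1   0.9  12.6]
```

View pics/w9c.png

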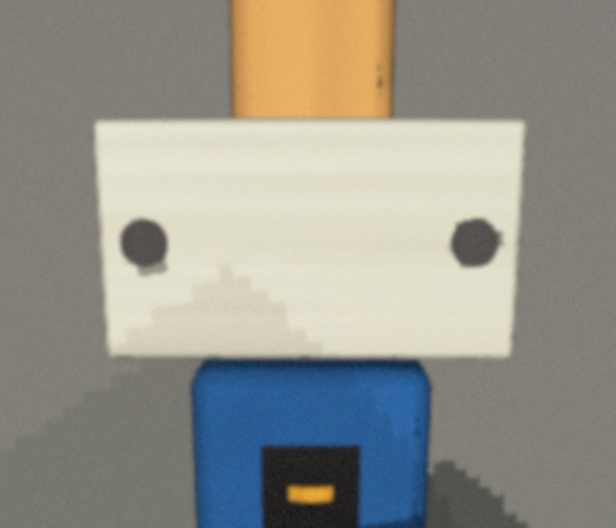

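The body is almost at the bridge (its edge at row 360, the bridge's at 356). Only friction force so far, so I'll keep pushing until the force rises.

Request:
arm_command(
  series="0.06 0 0 0;0.06 0 0 0;0.05 0 0 0;0 0 0 0",
)

```text
time: 33.8
tcp_pos: [633.3, 262.8, 12.6]
tool_rot: [-3.123, 0.263, -0.009]
force: [-18.9, 2.0, 15.2]
gripper_width: 0.388
grip_force: 62.2
```

Contact: the force rose to 19 N with the stick home. Release and lift, then measure the stick and the knob from the fixed cameras.

Request:
arm_command(
  series="0 0 0 0;0 0 0 0;0 0 0 0;0 0 -0.4 0;0 0 -1 0;0 0 -1 0;0 0 -1 0;0 0 -1 0",
  jaw=-0.2,
)

```text
time: 34.8
tcp_pos: [634.2, 261.9, 101.9]
tool_rot: [-3.123, 0.264, -0.016]
force: [0.5, -0.1, -0.7]
gripper_width: 0.601
grip_force: 0.0
```

```bash
python3 see.py w10.png; python3 - <<'E'
from tr import *
c=cal('wrist');
f=np.load('w.npz');P=f['P'];p=f['p'];h=cv2.cvtColor(p,cv2.COLOR_RGB2HSV);H,S,V=[h[...,i].astype(int) for i in range(3)]
m=(H>100)&(H<128)&(S>110)&(V>35)&(P[...,2]>30)&(P[...,2]<46)
q=(P[m]-O)@np.c_[X,Y,[0,0,1]];print('body tray pct',np.percentile(q,[1,50,99],axis=0).round(1), m.sum())
w=(V>165)&(S<40)&(P[...,2]>36)&(P[...,2]<50);q=(P[w]-O)@np.c_[X,Y,[0,0,1]];q=q[(q[:,0]>10)&(q[:,0]<80)&(abs(q[:,1])<40)];print('bridge',np.percentile(q,[1,99],axis=0).round(1))
for n in('scene','side'):
    c=cal(n);p,d=grab_frame(n);P=cloud(c,d);h=cv2.cvtColor(p,cv2.COLOR_RGB2HSV);H,S,V=[h[...,i].astype(int) for i in range(3)]
    m=((H<6)|(H>174))&(S>150)&(V>90)&(P[...,1]>250)&(P[...,2]>35)&(P[...,2]<95)&(P[...,0]<650)&(P[...,0]>350)
    v,u=np.nonzero(m)
    if len(u)>5:
        b=plane(c,[[u[v<=v.min()+2].mean(),v.min()+1.5]],82)[0]
        r=inv(b)-[-88,70,0];print(n,'knob',b,np.median(P[m],0).round(),'rel',r,np.hypot(r[0],r[1]),'a',np.arctan2(-r[0],-r[1]))
        save(n+'1.png',p)
E
```

```text
t 34.8 tcp [634.2 261.9 101.9] psi -9.7 q [  22.   37.   16.   69.    0. -148.] w 0.601 gf 0.0 F [ 0.5 -0.1 -0.7]
blue uv [321. 250.] 8204 z 37.0 box [[579.0, 254.0], [685.0, 236.0], [690.0, 269.0], [584.0, 287.0]] ctr [634.5 261.6] size [ 33.2 107.4] ang 80.4
body tray pct [[-77.  -16.5  35.1]
 [-16.2  -0.4  37. ]
 [ 28.9  16.1  38.4]] 8165
bridge [[ 31.4 -26.1  39.5]
 [ 59.6  25.9  42.6]]
scene knob [479.76665291 425.97410765  82.        ] [487. 424.  71.] rel [-116.1   66.1   82. ] 133.59797902663047 a 2.088364130217544
side knob [481.02327269 415.42982615  82.        ] [481. 418.  68.] rel [-113.1   56.    82. ] 126.2046354140766 a 2.030546010817222
```

The body's front face reads at tray x ≈ 29-30, against the bridge at 30-31, and it lies flat. The keeper is at about 2.06 with the knob at (479.5, 421.5). Now to the knob.

```bash
python3 -c "
from tr import *
plan([479.5,421.5,125],-217.6,22)"
```

```text
t 34.95 tcp [634.8 262.2 101.8] psi -9.7 q [  22.   37.   16.   68.    0. -148.] w 0.599 gf 0.0 F [-0.3  1.1 -0.3]
dpsi -207.9 tilt [0.7  0.43]
-0.41 -0.30 -0.05 0.0263;-0.45 -0.23 -0.05 0.0263;-0.48 -0.15 -0.05 0.0263;-0.50 -0.07 -0.05 0.0263;-0.51 0.01 -0.05 0.0263;-0.50 0.10 -0.05 0.0263;-0.47 0.18 -0.05 0.0263;-0.44 0.25 -0.05 0.0263
-0.39 0.32 -0.05 0.0263;-0.33 0.38 -0.05 0.0263;-0.27 0.43 -0.05 0.0263;-0.19 0.47 -0.05 0.0263;-0.11 0.49 -0.05 0.0263;-0.03 0.50 -0.05 0.0263;0.05 0.50 -0.05 0.0263;0.14 0.49 -0.05 0.0263
0.21 0.46 -0.05 0.0263;0.29 0.42 -0.05 0.0263;0.35 0.36 -0.05 0.0263;0.41 0.30 -0.05 0.0263;0.45 0.23 -0.05 0.0263;0.48 0.15 -0.05 0.0263
```

Request:
arm_command(
  series="-0.41 -0.30 -0.05 0.0263;-0.45 -0.23 -0.05 0.0263;-0.48 -0.15 -0.05 0.0263;-0.50 -0.07 -0.05 0.0263;-0.51 0.01 -0.05 0.0263;-0.50 0.10 -0.05 0.0263;-0.47 0.18 -0.05 0.0263;-0.44 0.25 -0.05 0.0263",
)

```text
time: 35.95
tcp_pos: [577.1, 320.1, 107.4]
tool_rot: [-2.295, 2.13, -0.004]
force: [0.1, 0.2, 0.5]
gripper_width: 0.601
grip_force: 0.0
```

Request:
arm_command(
  series="-0.39 0.32 -0.05 0.0263;-0.33 0.38 -0.05 0.0263;-0.27 0.43 -0.05 0.0263;-0.19 0.47 -0.05 0.0263;-0.11 0.49 -0.05 0.0263;-0.03 0.50 -0.05 0.0263;0.05 0.50 -0.05 0.0263;0.14 0.49 -0.05 0.0263",
)

```text
time: 36.95
tcp_pos: [521.0, 378.1, 115.2]
tool_rot: [-0.504, 3.091, 0.007]
force: [-0.2, -0.4, -0.1]
gripper_width: 0.6
grip_force: 0.0
```

Request:
arm_command(
  series="0.21 0.46 -0.05 0.0263;0.29 0.42 -0.05 0.0263;0.35 0.36 -0.05 0.0263;0.41 0.30 -0.05 0.0263;0.45 0.23 -0.05 0.0263;0.48 0.15 -0.05 0.0263;0 0 0 0",
)

```text
time: 37.83
tcp_pos: [478.8, 422.0, 121.3]
tool_rot: [1.017, 2.965, 0.014]
force: [0.8, 0.8, 0.7]
gripper_width: 0.601
grip_force: 0.0
```

```bash
python3 - <<'E'
from tr import *
o,R=st();c=cal('wrist');p,d=grab_frame('wrist');P=cloud(c,d);h=cv2.cvtColor(p,cv2.COLOR_RGB2HSV);H,S,V=[h[...,i].astype(int) for i in range(3)]
m=((H<6)|(H>174))&(S>150)&(V>80)&(P[...,2]>35)&(P[...,2]<95)
print(m.sum(),np.percentile(P[m],[5,50,95],axis=0).round(1) if m.any() else '')
t=m&(P[...,2]>78);
if t.sum()>20:
  v,u=np.nonzero(t);print('top',np.round(cv2.minEnclosingCircle(plane(c,np.c_[u,v],82)[:,:2].astype(np.float32)),1) if 0 else plane(c,np.c_[u,v],82).mean(0), u.mean(),v.mean())
plan([479.5,421.5,54],-217.6+360,5)
E
```

```text
t 37.83 tcp [478.8 422.  121.3] psi 142.1 q [41. 30.  8. 67. -0. 79.] w 0.601 gf 0.0 F [0.8 0.8 0.7]
634 [[474.8 419.8  79.7]
 [480.6 425.8  80.8]
 [486.6 431.4  81.9]]
top [480.32114495 425.91894708  82.        ] 328.3617363344051 268.87299035369773
t 37.88 tcp [479.1 421.7 121.4] psi 142.3 q [41. 30.  8. 67. -0. 79.] w 0.605 gf 0.0 F [-0.4 -0.7 -0.5]
dpsi 0.1 tilt [0.54 0.34]
-0.00 -0.01 0.67 -0.0001;-0.00 -0.01 0.67 -0.0001;-0.00 -0.01 0.67 -0.0001;-0.00 -0.01 0.67 -0.0001;-0.00 -0.01 0.67 -0.0001
```

Request:
arm_command(
  series="0.08 0.2 0.2 0;0 0 0.8 0;0 0 0.8 0;0 0 0.8 0;0 0 0.5 0;0 0 0.27 0;0 0 0 0",
)

```text
time: 38.75
tcp_pos: [481.2, 426.4, 54.5]
tool_rot: [1.019, 2.964, 0.015]
force: [0.5, 0.2, 0.7]
gripper_width: 0.602
grip_force: 0.0
```

Request:
arm_command(
  series="0 0 0 0;0 0 0 0;0 0 0 0",
  jaw=1,
  squeeze=25,
)

```text
time: 39.12
tcp_pos: [481.4, 426.7, 55.2]
tool_rot: [1.019, 2.964, 0.016]
force: [-0.5, -0.1, 4.3]
gripper_width: 0.177
grip_force: 26.0
```

```bash
python3 - <<'E'
from tr import *
o,R=st();p=np.array(o['tcp_pos']);r=inv(p)-[-88,70,0];a0=np.arctan2(-r[0],-r[1]);rad=np.hypot(r[0],r[1]);print(r,rad,a0)
n=18;A=np.linspace(a0,-0.02,n+1);out=[]
k=lambda a,i:T(-88-(rad+(132-rad)*i/n)*np.sin(a),70-(rad+(132-rad)*i/n)*np.cos(a),p[2])
for i in range(n):
    s=R.T@(k(A[i+1],i+1)-k(A[i],i))/20;t=np.degrees(A[i+1]-A[i])
    out.append('%.2f %.2f %.2f %.4f'%(*s,t/360));R=R@Ro.from_euler('z',t,degrees=True).as_matrix()
for i in range(0,n,6):print(';'.join(out[i:i+6]))
E
```

```text
t 39.12 tcp [481.4 426.7  55.2] psi 142.0 q [42. 33.  3. 59. -0. 80.] w 0.177 gf 26.0 F [-0.5 -0.1  4.3]
[-114.6   67.1   55.2] 132.79898342984407 2.100496878183904
-0.02 -0.78 -0.01 -0.0187;-0.02 -0.78 -0.01 -0.0187;-0.02 -0.78 -0.01 -0.0187;-0.02 -0.78 -0.01 -0.0187;-0.02 -0.78 -0.01 -0.0187;-0.02 -0.78 -0.01 -0.0187
-0.02 -0.78 -0.01 -0.0187;-0.02 -0.78 -0.00 -0.0187;-0.02 -0.78 -0.00 -0.0187;-0.02 -0.78 -0.00 -0.0187;-0.02 -0.78 -0.00 -0.0187;-0.02 -0.78 0.00 -0.0187
-0.02 -0.78 0.00 -0.0187;-0.02 -0.78 0.00 -0.0187;-0.02 -0.78 0.00 -0.0187;-0.02 -0.78 0.01 -0.0187;-0.02 -0.78 0.01 -0.0187;-0.02 -0.78 0.01 -0.0187
```

Request:
arm_command(
  series="-0.02 -0.78 -0.01 -0.0187;-0.02 -0.78 -0.01 -0.0187;-0.02 -0.78 -0.01 -0.0187;-0.02 -0.78 -0.01 -0.0187;-0.02 -0.78 -0.01 -0.0187;-0.02 -0.78 -0.01 -0.0187",
)

```text
time: 39.88
tcp_pos: [451.0, 339.7, 55.3]
tool_rot: [-0.073, 3.129, 0.01]
force: [10.2, 0.5, -5.6]
gripper_width: 0.177
grip_force: 24.9
```

Request:
arm_command(
  series="-0.02 -0.78 -0.01 -0.0187;-0.02 -0.78 0 -0.0187;-0.02 -0.78 0 -0.0187;-0.02 -0.78 0 -0.0187;-0.02 -0.78 0 -0.0187;0 0 0 0",
)

```text
time: 40.62
tcp_pos: [475.0, 266.7, 55.3]
tool_rot: [-0.97, 2.973, 0.006]
force: [7.8, 6.4, -6.1]
gripper_width: 0.176
grip_force: 24.9
```

```bash
cat > arc.py <<'E'
from tr import *
import sys
o,R=st();p=np.array(o['tcp_pos']);r=inv(p)-[-88,70,0];a0=np.arctan2(-r[0],-r[1]);rad=np.hypot(r[0],r[1]);print(r,rad,a0)
n=int(sys.argv[1]);A=np.linspace(a0,float(sys.argv[2]),n+1);out=[]
k=lambda a,i:T(-88-(rad+(132-rad)*i/n)*np.sin(a),70-(rad+(132-rad)*i/n)*np.cos(a),p[2])
for i in range(n):
    s=R.T@(k(A[i+1],i+1)-k(A[i],i))/20;t=np.degrees(A[i+1]-A[i])
    out.append('%.3f %.3f %.3f %.4f'%(*s,t/360));R=R@Ro.from_euler('z',t,degrees=True).as_matrix()
for i in range(0,n,8):print(';'.join(out[i:i+8]))
E
python3 arc.py 12 -0.03
```

```text
t 40.62 tcp [475.  266.7  55.3] psi -143.8 q [ 29.  22. -15.  52.   0.  -7.] w 0.176 gf 24.9 F [ 7.8  6.4 -6.1]
[-94.3 -91.7  55.3] 131.53471024790377 0.7993757476697463
-0.001 -0.455 0.000 -0.0110;-0.001 -0.455 0.001 -0.0110;-0.001 -0.455 0.001 -0.0110;-0.001 -0.455 0.002 -0.0110;-0.001 -0.455 0.002 -0.0110;-0.001 -0.455 0.003 -0.0110;-0.001 -0.455 0.003 -0.0110;-0.001 -0.455 0.003 -0.0110
-0.001 -0.456 0.004 -0.0110;-0.001 -0.456 0.004 -0.0110;-0.001 -0.456 0.004 -0.0110;-0.001 -0.456 0.005 -0.0110
```

Request:
arm_command(
  series="-0.03 -0.455 0 -0.011;-0.03 -0.455 0 -0.011;0 -0.455 0 -0.011;0 -0.455 0 -0.011;0 -0.455 0 -0.011;0 -0.455 0 -0.011;0 -0.455 0 -0.011;0 -0.455 0 -0.011",
)

```text
time: 41.62
tcp_pos: [529.8, 221.8, 55.3]
tool_rot: [-1.748, 2.594, 0.002]
force: [3.8, 8.8, -4.8]
gripper_width: 0.175
grip_force: 25.1
```

Request:
arm_command(
  series="0 -0.455 0 -0.011;0 -0.455 0 -0.011;0 -0.455 0 -0.011;0 -0.455 0 -0.011;0 0 0 0",
)

```text
time: 42.25
tcp_pos: [561.3, 212.5, 55.1]
tool_rot: [-2.091, 2.332, 0.007]
force: [-21.3, 13.1, 10.1]
gripper_width: 0.177
grip_force: 26.9
```

```bash
python3 arc.py 1 -0.03
```

```text
t 42.25 tcp [561.3 212.5  55.1] psi -96.2 q [ 20.  28.  -5.  56.   0. -63.] w 0.177 gf 26.9 F [-21.3  13.1  10.1]
[-1.000e-01 -1.308e+02  5.510e+01] 130.8000382262941 0.0007645258449286541
0.069 -0.199 -0.000 -0.0049
```

The keeper reads angle ≈ 0 against a firm stop (21 N). Let go, lift and verify.

Request:
arm_command(
  series="0 0.1 0 0;0 0 0 0;0 0 0 0;0 0 -0.5 0;0 0 -1 0;0 0 -1 0;0 0 -1 0;0 0 -1 0",
  jaw=0.1,
)

```text
time: 43.25
tcp_pos: [561.4, 210.4, 146.9]
tool_rot: [-2.086, 2.332, -0.003]
force: [-0.3, -0.8, -0.1]
gripper_width: 0.459
grip_force: 0.0
```

Request:
arm_command(
  series="0.6 0 -1 0;0.9 0 -1 0;0.9 0 -1 0;0.9 0 -0.5 0;0.9 0 0 0;0 0 0 0",
)

```text
time: 44.0
tcp_pos: [550.9, 125.2, 214.3]
tool_rot: [-2.085, 2.335, -0.002]
force: [0.4, 0.4, -1.0]
gripper_width: 0.447
grip_force: 0.0
```

```bash
python3 - <<'E'
from tr import *
o,R=st()
for n in('scene','side'):
    c=cal(n);p,d=grab_frame(n);P=cloud(c,d);h=cv2.cvtColor(p,cv2.COLOR_RGB2HSV);H,S,V=[h[...,i].astype(int) for i in range(3)]
    m=((H<6)|(H>174))&(S>150)&(V>90)&(P[...,1]>120)&(P[...,2]>35)&(P[...,2]<95)&(P[...,0]<650)&(P[...,0]>350)
    v,u=np.nonzero(m);b=plane(c,[[u[v<=v.min()+2].mean(),v.min()+1.5]],82)[0] if len(u) else None
    if b is not None: r=inv(b)-[-88,70,0];print(n,'knob rel',r,'a',np.arctan2(-r[0],-r[1]))
    m=(H>100)&(H<128)&(S>110)&(V>35)&(P[...,1]>180)&(P[...,2]>25)&(P[...,0]>540)&(P[...,0]<720)
    if m.any():
        q=(P[m]-O)@np.c_[X,Y,[0,0,1]];print('body',np.percentile(q,[2,50,98],axis=0).round(1).tolist(),m.sum())
    if n=='scene': a=cv2.resize(p[255:435,370:510],None,fx=2.8,fy=2.8)
    else: b2=cv2.resize(p[150:270,290:440],None,fx=2.5,fy=504/120)
save('fin.png',np.hstack([a,b2[:a.shape[0]]]))
E
```

```text
t 44.0 tcp [550.9 125.2 214.3] psi -96.5 q [ 13.  20.   5.  75.   0. -71.] w 0.447 gf 0.0 F [ 0.4  0.4 -1. ]
scene knob rel [  -4.  -132.1   82. ] a 0.030270841485483216
body [[-69.3, -15.0, 37.3], [-17.6, -2.3, 39.6], [21.9, 15.1, 41.6]] 426
side knob rel [  -1.2 -134.9   82. ] a 0.008895243511417312
body [[-72.8, -21.4, 25.5], [-18.1, -14.2, 36.0], [27.0, 9.4, 41.7]] 219
```

View pics/fin.png

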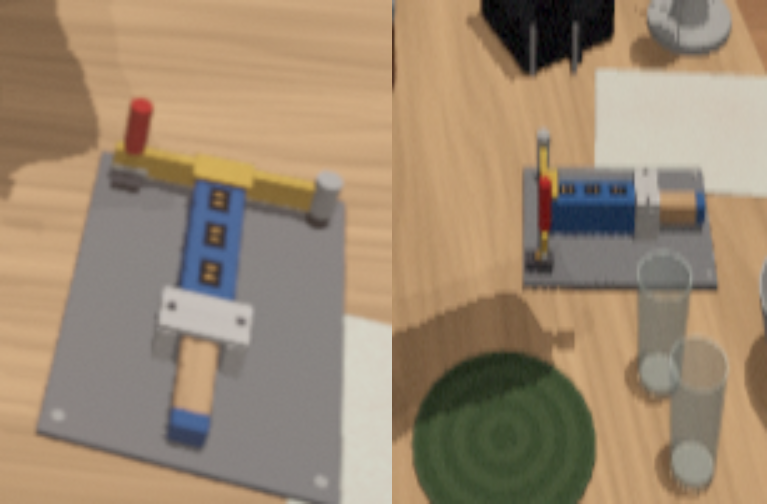

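The stick is home under the bridge (handle at crop (195,380), body against the bridge). The keeper lies straight across behind it with its knob over the catch, at angle ≈ 0, and the robot is clear. Handing in.

```bash
python3 -c "
from cell import *
print(sign_off())"
```

```text
the job is handed in; nothing more can be done
None
```

The blue stick was laid on the mat, regrasped by its body and slid home under the bridge. The keeper is shut behind it (measured angle about 0, knob over the catch), and I handed the job in at about 44 s.

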